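Lock a metering valve: run its jam nut down, close the adjustable wrench on it, tighten

ROBOT

A 6-joint arm with a two-finger parallel gripper is mounted at the origin on a cart in front of the work surface, level with it; the furniture and walls round the work are solid. World frame = base frame: x ahead of the robot, y to its left, z up, the work surface at z = 0. Lengths are in mm, angles in rad, forces in N, time in s.
With the tool pointing down it reaches from about 225 to 875 mm from the base axis. Payload 3.4 kg.
Tool frame: the origin (TCP) lies at the centre of the arm's flange, where the gripper is bolted on; the fingertips stand 173 mm ahead of it and the grasp point (between the pads) lies 155 mm ahead of it (env.grip_point_offset is the distance from the TCP to the grasp point, in mm); z points along the fingers, y is the line along which they close (so a half turn about z gives the same grasp; the last joint's range is limited). The gripper opens to 85 mm and grips with 20 to 120 N. Pads are 22 mm wide; open, the fingers measure 114 mm over their backs; the gripper's body (76 mm by 85 mm) begins 54 mm behind the grasp point. The pads swing forward as they close: fully open they stand 13 mm farther back than shut.
Start: joints at [1.171, 0.276, 1.505, -0, 1.361, -0.121], TCP at [158.251, 552.812, 404.728] pointing down, gripper open.
Joint ranges: [-2.89, 2.89], [-0.75, 2.08], [0.22, 2.7], [-1.18, 4.32], [0.11, 2.71], [-2.7, 2.7]. Speed limits (rad/s): [2.57, 2.57, 3.14, 3.14, 3.14, 3.14].

INTERFACE

Orientations are given as [roll, pitch, yaw] about the fixed x, y, z axes, in that order (R = Rz(yaw) Ry(pitch) Rx(roll)).
In Python, from cell import env gives the robot as it stands.
- The arm moves only by the tool play_rows, never from a script. Its argument "steps" is a list of rows, each a list of 3 entries, a list of its own where there are three numbers: the turn, a rotation vector about the tool's x, y, z in rad, then the shift along the tool's x, y, z in cm, then the finger opening in cm, from 0 to 8.54. A call has 1 to 12 rows; each row shifts and turns the commanded pose from where the row before left it, along the tool's axes as they then stand; what a row does not reach is not made up. A row lasts 1/12 s, in which the tool goes at most 41.7 mm and 7.16 degrees, less where a joint would pass 70% of its speed; a pose out of reach is approached as far as the arm can. A call with a gripper value outside its range is refused whole. The fingers move at their own pace and stop on an object; "grip_force" is the grip in N (left out, the last holds). Time passes only in rows, so rows that do not move let the fingers close. It gives the time, the measured TCP pose, the force, the opening and the grip force at its end, in the units of the state.
- env.sense(): the state, without advancing time (a new reading comes with each control period).
- env.camera(name): name is "scene" or "top" or "wrist"; returns a dict with "img" (384x512x3 uint8, red, green, blue), "fx", "fy", "cx", "cy" (pixels), "R" (3x3) and "t" (3): a world point X has camera coordinates R X + t; the wrist camera has in their place "T_tool_cam" (4x4, takes a point from camera to tool coordinates, whose origin is the TCP and whose axes are the flange's). Camera axes: x right, y down, z forward; pixel columns grow to the right and rows downward; lengths in mm; the calibration is good to about 2 mm. A picture is of the moment at which its call begins: read the wrist's pose just before it. There is no depth.
- env.close_job(): hands the job in; it is judged then, once.
The state is a dict: "time_s": time; "qpos": joint angles; "dq": joint speeds; "joint_torque": joint torques, N m; "ee_pos": TCP position; "tcp_rot": TCP orientation; "wrist_force": force on the tool from outside, world axes, zero at the start; "torque": the same for the moment, N m; "opening": opening from 0.0 (shut) to 1.0 (fully open); "finger_force": force on a finger pad.
Only numpy, scipy, OpenCV 4.12 (cv2) and the standard library are available. Lean on these libraries where they do the work, as an engineer would, in place of code of your own. Each camera call takes 0.05 s, during which the arm holds its last target. There are 200 camera calls.

TASK

The metering valve on the sloping gas console must be locked at its setting: spin its hexagonal jam nut down the threaded spindle with the fingers, clockwise seen from above the panel, until it just meets the bonnet. Then lay the adjustable wrench flat on the panel with its open mouth around the nut, let go of it, roll its worm with a fingertip until the sliding jaw has closed snugly on the nut, and only then swing the handle clockwise to tighten the nut by about 30 degrees past finger-tight. Leave the wrench sitting snugly on the nut for the leak test, let go, and do not disturb the sample pot, the pipette bulb or the petri dish.

Things in the scene. Friction and masses are not known exactly. Their poses are not given: they have to be found in the camera images.
- nut_center (a point): Centre of the steel jam nut (hexagon 30 mm across flats, 34.6 across corners, 12 mm thick); turns and sinks with it. Its z axis is the spindle's axis, square to the panel and leaning 25 degrees from vertical, upward; its x axis points to a corner. With the nut down it lies 9 mm above the panel. The brass spindle, 19 mm thick, ends 33 mm above the panel.
- nut_rundown (a joint): How far the nut is from meeting the bonnet, in rad: starts at -1.9 to -1.0, grows clockwise seen from above, stops at 0, where the nut with its washer sits on the bonnet (finger-tight). 1 rad lowers it 1.27 mm. It takes 0.08 N m and stays where it is left.
- nut_tightening (a joint): How far the nut has been tightened past finger-tight, in rad, clockwise seen from above; 0 until the rundown has reached 0. It takes 0.3 N m and 0.4 N m more per rad, and stays where it is left. 30 degrees is 0.52.
- wrench: Steel adjustable wrench, 200 mm, lying flat. Origin: underside, midway between the jaws when closed on the nut. z up; mouth opens to +x; fixed jaw's face at y = -15 mm, sliding jaw on +y; throat at x = -19, jaw tips at x = 14; head 15 thick. Balance point (-63, -11) mm, 0.31 kg. Handle 22 to 26 wide, 12 thick, middle line from (-52,-8) to (-167,-39) mm, then round end.
- worm_top (a point): Top of the wrench's worm, in the wrench's frame at (-36, 5, 17.8) mm: a knurled steel roller, 17 mm thick and 18 long, its axis along the wrench's y, standing 2.8 mm proud of the head. Pressed with 6 to 12 N and rubbed towards the mouth (+x), it closes the jaw by 1 mm per 8.5 mm of rubbing; rubbed the other way it opens. It takes 4 N to rub and holds by itself.
- wrench_jaw (a joint): Position of the sliding jaw in m: the gap between the jaws is 28 mm plus this value. It starts at 6 to 9.2 mm (gap 34 to 37.2 mm); closed on the nut's flats it reads 2 mm.
- console: White sheet-metal gas console with a grey panel, fixed, 190 deep, 240 wide; its top panel rises 25 degrees from 36 mm at the front (-x) to 125 mm at the back. Origin: centre of the footprint, z up. The spindle stands on the panel 12 mm below the middle and 50 mm left (+y) of it; a round gauge, 52 mm wide and 10 high, fills the upper left corner. The panel is clear to the right of the nut.
- pot: White sample pot with lid, 44 mm wide, 58 tall, standing loose on the worktop; origin under its centre. A bystander.
- bulb: Red rubber pipette bulb, 57 mm long, 30 thick, lying loose; origin under its centre. A bystander.
- dish: Clear petri dish, 60 mm wide, 14 tall, lying loose left of the console; origin under its centre. A bystander.

How it is judged:
By the outcome, as a careful person would: the job done as asked, in the order asked, and still so for the second after the job is handed in, with the robot touching nothing.
It also fails if it takes over 72 s, if anything falls off the work surface, if the arm or the gripper's body presses on something with over 40 N, if the wrist force passes 120 N, or if a joint passes its speed limit or range.

## Working session

There is one attempt and no reset: what is moved stays moved. The work goes in short steps, Python scripts to look and compute and a tool call to move; the robot and the scene stay as the last step left them, time stands still between calls to the robot, and variables do not carry over. Pictures are saved under pics/ and viewed, at most 10 in all, crops included, and the job is handed in when it is done.

Besides the shell and the picture viewer there is one more tool, called in YAML: its name, and indented under it one key for each argument. play_rows: Moves the arm, as the interface text tells. Its arguments: {"type":"object","properties":{"steps":{"type":"array"},"grip_force":{"type":"number"}},"required":["steps"]}

```bash
ls; mkdir -p pics; python3 - <<'E'
from cell import env
import cv2, numpy as np
s=env.sense(); print({k:np.round(v,3).tolist() for k,v in s.items()})
ims=[]
for n in ("scene","top"):
    c=env.camera(n); cv2.imwrite(f"pics/{n}0.png",c["img"][:,:,::-1]); np.savez(f"{n}0.npz",**c)
    print(n,c["fx"],c["cx"],c["cy"],np.round(c["R"],3).tolist(),np.round(c["t"],1), np.round(-c["R"].T@c["t"],1))
E
```

```text
pics
{'time_s': 0.0, 'qpos': [1.171, 0.277, 1.506, 0.0, 1.361, -0.121], 'dq': [0.0, -0.001, -0.0, -0.001, -0.002, -0.0], 'joint_torque': [0.002, -41.678, -24.581, -0.0, 0.011, 0.0], 'ee_pos': [158.16, 552.591, 403.836], 'tcp_rot': [-3.14, -0.0, 2.863], 'wrist_force': [-0.617, 0.399, -0.877], 'torque': [-0.02, 0.01, 0.032], 'finger_force': 0.0, 'opening': 0.997}
scene 380.69104996758745 256.0037879742665 192.56828733988377 [[-0.953, -0.303, 0.013], [-0.183, 0.542, -0.82], [0.241, -0.784, -0.572]] [ 531.2   85.6 1479.5] [ 165.3 1274.3  909.6]
top 389.2673165005796 254.4140449068417 185.78051599499284 [[-0.015, -1.0, -0.016], [-0.993, 0.016, -0.116], [0.116, 0.014, -0.993]] [ 143.3  512.2 1224.9] [ 368.5  117.9 1278.1]
```

View pics/top0.png

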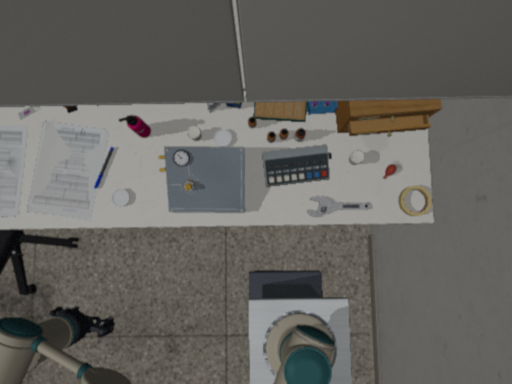

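View pics/scene0.png

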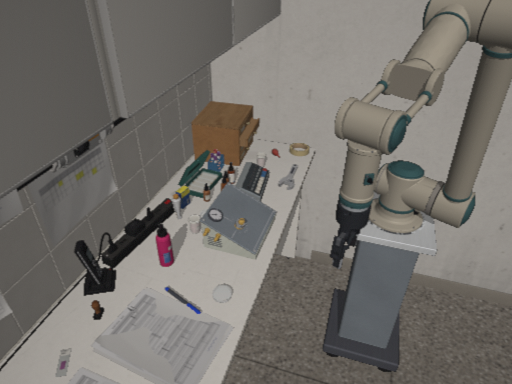

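The top view shows the console at about (205,180), gauge (181,158), brass spindle (188,186), and the wrench at about (320,208) to (370,206) with its mouth to the left. The pot is near (357,157), the bulb (390,171) and the dish (122,197). The scene view agrees with this.

```bash
cat > h.py <<'E'
import numpy as np, cv2
from scipy.spatial.transform import Rotation as Ro
def load(n):
    z=np.load(n); return {k:z[k] for k in z}
def ray(c,u,v):
    d=np.array([(u-c["cx"])/c["fx"],(v-c["cy"])/c["fy"],1.]); return -c["R"].T@c["t"], c["R"].T@d
def plane(c,u,v,n=(0,0,1),d=0.):
    "point on plane n.X=d"
    o,r=ray(c,u,v); n=np.asarray(n,float); return o+r*(d-n@o)/(n@r)
def proj(c,X):
    q=np.asarray(X,float)@np.asarray(c["R"]).T+c["t"]; return np.c_[c["fx"]*q[...,0]/q[...,2]+c["cx"],c["fy"]*q[...,1]/q[...,2]+c["cy"]]
def pose(s): return Ro.from_euler("xyz",s["tcp_rot"]).as_matrix(), np.array(s["ee_pos"])
def wrist(env,name):
    s=env.sense(); R,p=pose(s); c=env.camera("wrist"); T=np.array(c["T_tool_cam"])
    W=np.eye(4); W[:3,:3]=R; W[:3,3]=p; W=W@T; c["R"]=W[:3,:3].T; c["t"]=-W[:3,:3].T@W[:3,3]
    np.savez(name+".npz",**c); cv2.imwrite("pics/"+name+".png",c["img"][:,:,::-1]); return c
def rel(s,R1,p1,opening=None):
    "turn rotvec (tool axes, rad) then shift (cm, in the axes AFTER the turn); also shift before"
    R,p=pose(s); w=Ro.from_matrix(R.T@R1).as_rotvec()
    print("turn",np.round(w,3),"shift before",np.round(R.T@(p1-p)/10,2),"after",np.round(R1.T@(p1-p)/10,2))
def tool(z,y):
    z=np.array(z,float)/np.linalg.norm(z); y=np.array(y,float); y-=z*(y@z); y/=np.linalg.norm(y); return np.c_[np.cross(y,z),y,z]
E
python3 - <<'E'
from h import *
c=load("top0.npz")
print(np.round(plane(c,188,186,d=90)),np.round(plane(c,181,158,d=110)))
for uv in [(165,148),(243,147),(245,211),(167,212)]: print(uv,np.round(plane(c,*uv,d=125 if uv[1]<180 else 36)))
for uv in [(320,208),(345,206),(370,206),(357,157),(390,171),(122,197)]: print(uv,np.round(plane(c,*uv,d=8)))
from cell import env
c=wrist(env,"w0"); print(c["fx"],np.round(c["T_tool_cam"],3).tolist())
for u in [(0,0),(512,0),(512,384),(0,384)]: print(np.round(plane(c,*u)))
im=c=load("top0.npz")["img"]; cv2.imwrite("pics/topcrop.png",cv2.resize(im[130:225,150:400,::-1],None,fx=3.2,fy=3.2,interpolation=cv2.INTER_CUBIC))
E
```

```text
[510. 339.  90.] [594. 357. 110.]
(165, 148) [623. 403. 125.]
(243, 147) [622. 167. 125.]
(245, 211) [433. 166.  36.]
(167, 212) [434. 416.  36.]
(320, 208) [441. -77.   8.]
(345, 206) [ 446. -158.    8.]
(370, 206) [ 445. -239.    8.]
(357, 157) [ 607. -204.    8.]
(390, 171) [ 559. -310.    8.]
(122, 197) [487. 572.   8.]
288.1857359156611 [[-0.0, -0.966, -0.258, 64.968], [1.0, -0.0, -0.0, -0.208], [0.0, -0.258, 0.966, 30.585], [0.0, 0.0, 0.0, 1.0]]
[-105.  325.    0.]
[ 56. 886.   0.]
[621. 856.   0.]
[392.  52.   0.]
```

View pics/topcrop.png

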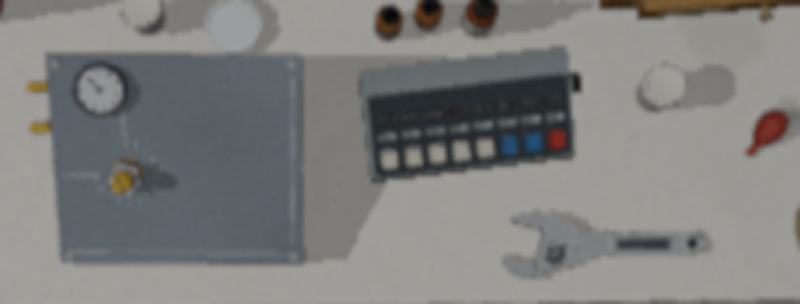

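The crop shows the grey console panel with the spindle at about crop (123,182). The nut sits around it. The wrench is at about (510–710, 245), mouth to the left. Next I move the wrist camera over the nut axis.

```bash
python3 - <<'E'
from h import *
from cell import env
n=np.array([-.4226,0,.9063]); P=np.array([517,339,75.4])
rel(env.sense(),tool(-n,[0,1,0]),P+n*300)
E
```

```text
turn [-0.062 -0.434 -0.274] shift before [-28.19 -14.15   5.69] after [-18.63 -21.37  14.95]
```

play_rows:
  steps:
    - [[-0.0124, -0.0868, -0.0548], [0, 0, 0], 8.5]
    - [[-0.0124, -0.0868, -0.0548], [0, 0, 0], 8.5]
    - [[-0.0124, -0.0868, -0.0548], [0, 0, 0], 8.5]
    - [[-0.0124, -0.0868, -0.0548], [0, 0, 0], 8.5]
    - [[-0.0124, -0.0868, -0.0548], [0, 0, 0], 8.5]
    - [[0, 0, 0], [-1.86, -2.14, 1.5], 8.5]
    - [[0, 0, 0], [-1.86, -2.14, 1.5], 8.5]
    - [[0, 0, 0], [-1.86, -2.14, 1.5], 8.5]
    - [[0, 0, 0], [-1.86, -2.14, 1.5], 8.5]
    - [[0, 0, 0], [-1.86, -2.14, 1.5], 8.5]
    - [[0, 0, 0], [-1.86, -2.14, 1.5], 8.5]
    - [[0, 0, 0], [-1.86, -2.14, 1.5], 8.5]

```text
time_s: 1.15
ee_pos: [321.3, 401.8, 364.1]
tcp_rot: [3.141, 0.437, 3.141]
wrist_force: [0.1, -0.9, -0.2]
opening: 0.996
finger_force: 0.0
```

play_rows:
  steps:
    - [[0, 0, 0], [-1.86, -2.14, 1.5], 8.5]
    - [[0, 0, 0], [-1.86, -2.14, 1.5], 8.5]
    - [[0, 0, 0], [-1.86, -2.14, 1.5], 8.5]
    - [[0, 0, 0], [0, 0, 0], 8.5]
    - [[0, 0, 0], [0, 0, 0], 8.5]

```text
time_s: 1.57
ee_pos: [391.1, 337.5, 346.7]
tcp_rot: [3.141, 0.436, 3.137]
wrist_force: [-0.5, -0.1, 0.6]
opening: 0.995
finger_force: 0.0
```

```bash
python3 - <<'E'
from h import *
from cell import env
n=np.array([-.4226,0,.9063]); P=np.array([517,339,75.4])
s=env.sense(); print(s["time_s"],np.round(s["qpos"],2)); rel(s,tool(-n,[0,1,0]),P+n*300)
c=wrist(env,"w1"); print(proj(c,np.array([P,P+33*n,P+9*n])))
E
```

```text
1.5667 [ 0.68  0.16  1.86 -0.38  0.81 -0.67]
turn [-0.001 -0.001 -0.004] shift before [ 0.05  0.15 -0.09] after [ 0.05  0.15 -0.09]
[[256.29873198 183.17380545]
 [256.54353066 192.27794303]
 [256.35970155 185.44128242]]
```

View pics/w1.png

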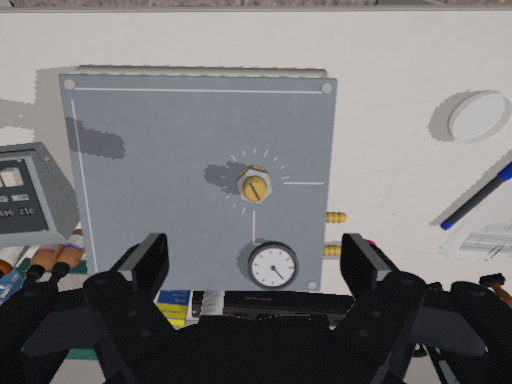

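The wrist view shows the spindle cap at about (256,190), the nut round it at about (254,184), the gauge at (273,267), and panel rivets at (69,85), (327,88) and (312,286). Prediction and picture agree to about 2 px.

```bash
python3 - <<'E'
from h import *
c=load("w1.npz"); n=np.array([-.4226,0,.9063]); d=n@np.array([528,289,80.5])
im=c["img"]
for uv in [(69,85),(327,88),(312,286)]: print(np.round(plane(c,*uv,n,d),1))
hsv=cv2.cvtColor(im,cv2.COLOR_RGB2HSV)
m=cv2.inRange(hsv,(10,120,80),(35,255,255)); m[:150]=0; m[210:]=0; m[:,:220]=0;m[:,290:]=0
ys,xs=np.nonzero(m); print("brass",xs.min(),xs.max(),ys.min(),ys.max(),xs.mean(),ys.mean())
cr=cv2.resize(im[150:222,215:299,::-1],None,fx=8,fy=8,interpolation=cv2.INTER_CUBIC)
cv2.imwrite("pics/nut1.png",cr)
E
```

```text
[436.  174.5  37.6]
[439.1 401.4  39.1]
[618.5 397.7 122.7]
brass 240 265 166 200 254.0253807106599 186.58121827411168
```

View pics/nut1.png

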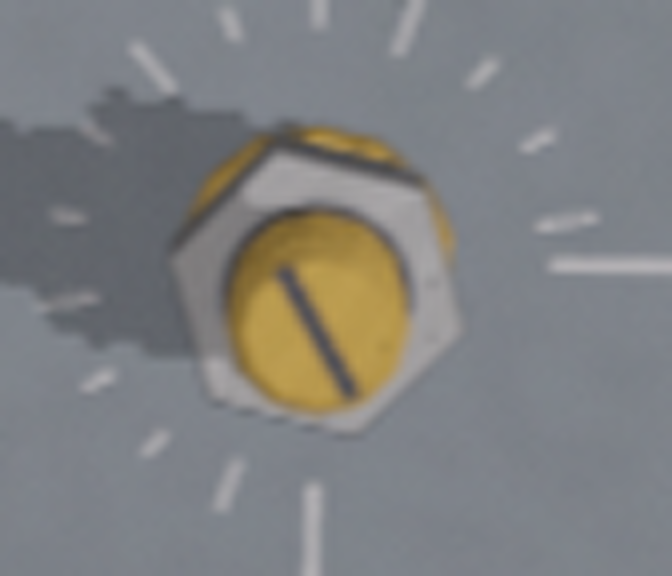

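Nut corners in the crop are (280,150), (425,187), (462,325), (355,435), (212,395) and (172,255). The cap centre is at (320,310).

```bash
python3 - <<'E'
from h import *
c=load("w1.npz"); yaw=-0.017
n=Ro.from_euler("z",yaw).apply([-.4226,0,.9063]); ex=Ro.from_euler("z",yaw).apply([.9063,0,.4226]); ey=np.cross(n,ex)
d=n@np.array([528,289,80.5])
K=np.array([(280,150),(425,187),(462,325),(355,435),(212,395),(172,255)])/8+[215-.5,150-.5]
for h in (16.5,17.5):
    Q=np.array([plane(c,u,v,n,d+h) for u,v in K]); m=Q.mean(0); a=np.degrees(np.arctan2((Q-m)@ey,(Q-m)@ex))
    print(h,np.round(m-h*n,1),np.round(np.linalg.norm(Q-m,axis=1),1),np.round(a,1),np.round((a+300)%60,1))
t=plane(c,214.5+320/8,149.5+310/8,n,d+33); print("cap foot",np.round(t-33*n,1))
E
```

```text
16.5 [516.1 336.9  74.6] [16.8 17.  16.8 17.4 17.  16.9] [-165.   136.    77.5   14.9  -44.4 -104.3] [15.  16.  17.5 14.9 15.6 15.7]
17.5 [515.8 336.9  74.4] [16.8 16.9 16.7 17.3 17.  16.9] [-165.   136.    77.5   14.9  -44.4 -104.3] [15.  16.  17.5 14.9 15.6 15.7]
cap foot [514.  337.   73.6]
```

```bash
cat >> h.py <<'E'
yaw=-0.017
n=Ro.from_euler("z",yaw).apply([-.4226,0,.9063]); ex=Ro.from_euler("z",yaw).apply([.9063,0,.4226]); ey=np.cross(n,ex)
F=np.array([515.3,337,74.2])
def ang(a): a=np.radians(a); return np.cos(a)*ex+np.sin(a)*ey
E
python3 - <<'E'
from h import *
from cell import env
s=env.sense(); rel(s,tool(-n,ang(105.7)),F+n*179); rel(s,tool(-n,ang(105.7)),F+n*220)
E
```

```text
turn [ 0.007  0.001 -0.261] shift before [ 0.21 -0.02 12.1 ] after [ 0.18  0.13 12.1 ]
turn [ 0.007  0.001 -0.261] shift before [0.21 0.01 8.  ] after [0.18 0.13 8.  ]
```

play_rows:
  steps:
    - [[0.002, 0, -0.087], [0, 0, 0], 5.2]
    - [[0.003, 0, -0.087], [0, 0, 0], 5.2]
    - [[0.002, 0, -0.087], [0, 0, 0], 5.2]
    - [[0, 0, 0], [0.09, 0.07, 2.0], 5.2]
    - [[0, 0, 0], [0.09, 0.06, 2.0], 5.2]
    - [[0, 0, 0], [0, 0, 2.0], 5.2]
    - [[0, 0, 0], [0, 0, 2.0], 5.2]
    - [[0, 0, 0], [0, 0, 1.6], 5.2]
    - [[0, 0, 0], [0, 0, 0.8], 5.2]
    - [[0, 0, 0], [0, 0, 0], 5.2]

```text
time_s: 2.45
ee_pos: [431.8, 339.7, 250.6]
tcp_rot: [-3.015, 0.418, -2.854]
wrist_force: [-0.9, 0.3, 0.4]
opening: 0.615
finger_force: 0.0
```

```bash
python3 - <<'E'
from h import *
from cell import env
s=env.sense(); rel(s,tool(-n,ang(105.7)),F+n*179); print(s["wrist_force"])
c=wrist(env,"w2"); cv2.imwrite("pics/w2c.png",cv2.resize(c["img"][150:384,130:400,::-1],None,fx=2,fy=2))
E
```

```text
turn [ 0.001 -0.001  0.004] shift before [-0.08 -0.16  1.62] after [-0.08 -0.16  1.62]
[-0.88924842  0.28016537  0.39166419]
```

View pics/w2c.png

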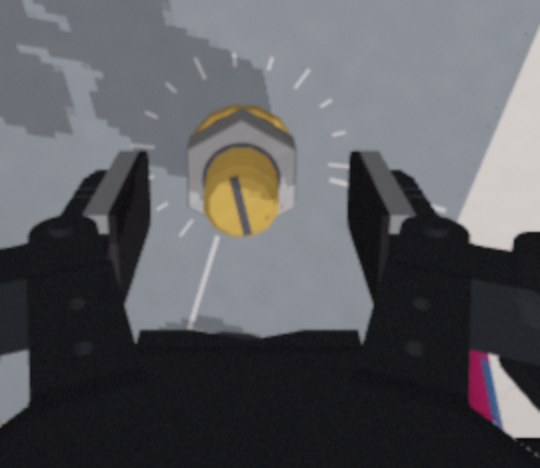

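The nut sits between the fingers with its flats facing the pads (crop 188–297, centre 242; finger middle about 249). That matches the remaining offset of -1.6 mm.

play_rows:
  steps:
    - [[0, 0, 0], [-0.04, -0.08, 0.8], 5.2]
    - [[0, 0, 0], [-0.04, -0.08, 0.8], 5.2]
    - [[0, 0, 0], [0, 0, 0], 5.2]
    - [[0, 0, 0], [0, 0, 0], 2.8]
    - [[0, 0, 0], [0, 0, 0], 2.8]
    - [[0, 0, 0], [0, 0, 0], 2.8]
    - [[0, 0, 0], [0, 0, 0], 2.8]
    - [[0, 0, 0], [0, 0, 0], 2.8]
  grip_force: 30

```text
time_s: 3.17
ee_pos: [440.2, 337.9, 238.6]
tcp_rot: [-3.017, 0.422, -2.856]
wrist_force: [-2.5, 2.2, 1.9]
opening: 0.343
finger_force: 29.9
```

```bash
cat > st.py <<'E'
from h import *
from cell import env
s=env.sense(); R,p=pose(s)
print(round(s["time_s"],2),"q",np.round(s["qpos"],2),"open",round(s["opening"]*85.4,1),"ff",round(s["finger_force"],1))
print("tool-force",np.round(R.T@s["wrist_force"],1),"tool-torque",np.round(R.T@s["torque"],3),"world f",np.round(s["wrist_force"],1))
a=np.degrees(np.arctan2(R[:,1]@ey,R[:,1]@ex)); q=p-F
print("y-angle",round(a,1),"height",round(q@n,1),"off ex,ey",np.round([q@ex,q@ey],1),"tilt",np.round([np.degrees(np.arccos(min(1,-R[:,2]@n)))],2))
E
python3 st.py
```

```text
3.17 q [ 0.62  0.34  1.94 -0.49  0.56 -0.83] open 29.3 ff 29.9
tool-force [ 0.8  2.5 -2.8] tool-torque [-0.401  0.431 -0.034] world f [-2.5  2.2  1.9]
y-angle 105.8 height 180.8 off ex,ey [ 1.4 -0.4] tilt [0.36]
```

play_rows:
  steps:
    - [[0, 0, 0.045], [0, 0, 0.005], 2.8]
    - [[0, 0, 0.09], [0, 0, 0.011], 2.8]
    - [[0, 0, 0.09], [0, 0, 0.011], 2.8]
    - [[0, 0, 0.09], [0, 0, 0.011], 2.8]
    - [[0, 0, 0.09], [0, 0, 0.011], 2.8]
    - [[0, 0, 0.09], [0, 0, 0.011], 2.8]
    - [[0, 0, 0.09], [0, 0, 0.011], 2.8]
    - [[0, 0, 0.09], [0, 0, 0.011], 2.8]
    - [[0, 0, 0.09], [0, 0, 0.011], 2.8]
    - [[0, 0, 0.045], [0, 0, 0.005], 2.8]

```text
time_s: 4.0
ee_pos: [440.6, 337.5, 237.6]
tcp_rot: [2.905, 0.372, 2.542]
wrist_force: [-2.5, 0.2, 0.8]
opening: 0.34
finger_force: 30.0
```

```bash
python3 st.py
```

```text
4.0 q [ 0.61  0.34  1.94 -0.49  0.55 -0.02] open 29.0 ff 30.0
tool-force [ 1.8 -0.8 -1.8] tool-torque [ 0.252  0.39  -0.133] world f [-2.5  0.2  0.8]
y-angle 59.2 height 179.7 off ex,ey [ 1.3 -0.8] tilt [0.33]
```

play_rows:
  steps:
    - [[0, 0, 0.04], [0, 0, 0.005], 2.8]
    - [[0, 0, 0.04], [0, 0, 0.005], 2.8]
    - [[0, 0, 0], [0, 0, 0], 2.8]

```text
time_s: 4.25
ee_pos: [440.6, 337.4, 237.5]
tcp_rot: [2.877, 0.353, 2.462]
wrist_force: [-2.1, 0.2, 1.8]
opening: 0.339
finger_force: 30.0
```

```bash
python3 st.py
```

```text
4.25 q [ 0.61  0.34  1.94 -0.49  0.55  0.06] open 29.0 ff 30.0
tool-force [ 1.  -0.5 -2.5] tool-torque [0.227 0.334 0.107] world f [-2.1  0.2  1.8]
y-angle 54.8 height 179.6 off ex,ey [ 1.3 -0.8] tilt [0.33]
```

play_rows:
  steps:
    - [[0, 0, 0], [0, 0, 0], 2.8]
    - [[0, 0, 0.03], [0, 0, 0.004], 2.8]
    - [[0, 0, 0.03], [0, 0, 0.004], 2.8]
    - [[0, 0, 0.03], [0, 0, 0.004], 2.8]
  grip_force: 20

```text
time_s: 4.58
ee_pos: [440.7, 337.4, 237.3]
tcp_rot: [2.847, 0.329, 2.371]
wrist_force: [-2.8, 0.0, 3.8]
opening: 0.344
finger_force: 30.2
```

```bash
python3 st.py
```

```text
4.58 q [ 0.61  0.34  1.94 -0.49  0.55  0.15] open 29.4 ff 30.2
tool-force [ 0.7 -0.6 -4.6] tool-torque [ 0.319  0.331 -0.053] world f [-2.8  0.   3.8]
y-angle 49.6 height 179.4 off ex,ey [ 1.3 -0.9] tilt [0.33]
```

play_rows:
  steps:
    - [[0, 0, 0.03], [0, 0, 0.004], 2.8]
    - [[0, 0, 0.03], [0, 0, 0.004], 2.8]
    - [[0, 0, 0.03], [0, 0, 0.004], 2.8]

```text
time_s: 4.83
ee_pos: [440.7, 337.4, 237.2]
tcp_rot: [2.819, 0.301, 2.281]
wrist_force: [-3.4, 0.2, 3.0]
opening: 0.341
finger_force: 30.2
```

```bash
python3 st.py
```

```text
4.83 q [ 0.61  0.34  1.94 -0.49  0.55  0.24] open 29.1 ff 30.2
tool-force [ 1.4 -1.2 -4.1] tool-torque [ 0.4    0.337 -0.124] world f [-3.4  0.2  3. ]
y-angle 44.5 height 179.3 off ex,ey [ 1.3 -0.9] tilt [0.33]
```

play_rows:
  steps:
    - [[0, 0, 0.03], [0, 0, 0.004], 2.8]
    - [[0, 0, 0.03], [0, 0, 0.004], 2.8]

```text
time_s: 5.0
ee_pos: [440.7, 337.4, 237.1]
tcp_rot: [2.802, 0.282, 2.222]
wrist_force: [-3.2, 0.0, 3.4]
opening: 0.34
finger_force: 30.2
```

```bash
python3 st.py
```

```text
5.0 q [ 0.61  0.34  1.94 -0.49  0.55  0.3 ] open 29.1 ff 30.2
tool-force [ 0.9 -1.1 -4.4] tool-torque [ 0.451  0.338 -0.083] world f [-3.2  0.   3.4]
y-angle 41.1 height 179.2 off ex,ey [ 1.2 -0.9] tilt [0.32]
```

play_rows:
  steps:
    - [[0, 0, 0.04], [0, 0, 0.003], 2.8]
    - [[0, 0, 0.04], [0, 0, 0.003], 2.8]

```text
time_s: 5.17
ee_pos: [440.7, 337.3, 237.1]
tcp_rot: [2.781, 0.254, 2.143]
wrist_force: [-2.9, 0.0, 3.4]
opening: 0.34
finger_force: 30.2
```

```bash
python3 st.py
```

```text
5.17 q [ 0.61  0.34  1.94 -0.49  0.55  0.38] open 29.0 ff 30.2
tool-force [ 0.7 -1.  -4.3] tool-torque [ 0.433  0.25  -0.109] world f [-2.9  0.   3.4]
y-angle 36.4 height 179.1 off ex,ey [ 1.2 -0.9] tilt [0.32]
```

play_rows:
  steps:
    - [[0, 0, 0.04], [0, 0, 0.003], 2.8]
    - [[0, 0, 0.04], [0, 0, 0.003], 2.8]

```text
time_s: 5.33
ee_pos: [440.7, 337.3, 236.9]
tcp_rot: [2.763, 0.225, 2.067]
wrist_force: [-2.9, 0.1, 3.6]
opening: 0.342
finger_force: 30.1
```

```bash
python3 st.py
```

```text
5.33 q [ 0.61  0.34  1.94 -0.49  0.55  0.46] open 29.2 ff 30.1
tool-force [ 0.6 -0.8 -4.5] tool-torque [ 0.459  0.214 -0.058] world f [-2.9  0.1  3.6]
y-angle 31.9 height 179.0 off ex,ey [ 1.1 -1. ] tilt [0.32]
```

play_rows:
  steps:
    - [[0, 0, 0.04], [0, 0, 0.003], 2.8]
    - [[0, 0, 0.04], [0, 0, 0.003], 2.8]

```text
time_s: 5.5
ee_pos: [440.7, 337.3, 236.8]
tcp_rot: [2.747, 0.195, 1.991]
wrist_force: [-2.8, 0.5, 3.0]
opening: 0.342
finger_force: 30.1
```

```bash
python3 st.py
```

```text
5.5 q [ 0.61  0.34  1.94 -0.49  0.55  0.54] open 29.2 ff 30.1
tool-force [ 0.9 -0.9 -3.9] tool-torque [ 0.449  0.188 -0.057] world f [-2.8  0.5  3. ]
y-angle 27.3 height 178.9 off ex,ey [ 1.1 -1. ] tilt [0.32]
```

play_rows:
  steps:
    - [[0, 0, 0.04], [0, 0, 0.004], 2.8]
    - [[0, 0, 0.04], [0, 0, 0.004], 2.8]

```text
time_s: 5.67
ee_pos: [440.7, 337.3, 236.8]
tcp_rot: [2.734, 0.164, 1.916]
wrist_force: [-3.8, -0.2, 3.2]
opening: 0.338
finger_force: 30.1
```

```bash
python3 st.py
```

```text
5.67 q [ 0.61  0.34  1.94 -0.49  0.55  0.62] open 28.9 ff 30.1
tool-force [ 0.6 -2.  -4.5] tool-torque [ 0.504  0.182 -0.096] world f [-3.8 -0.2  3.2]
y-angle 22.7 height 178.9 off ex,ey [ 1.1 -1. ] tilt [0.32]
```

play_rows:
  steps:
    - [[0, 0, 0.04], [0, 0, 0.004], 2.8]
    - [[0, 0, 0.04], [0, 0, 0.004], 2.8]

```text
time_s: 5.83
ee_pos: [440.7, 337.2, 236.6]
tcp_rot: [2.723, 0.132, 1.842]
wrist_force: [-2.9, 0.2, 3.0]
opening: 0.341
finger_force: 30.1
```

```bash
python3 st.py
```

```text
5.83 q [ 0.61  0.34  1.94 -0.49  0.55  0.7 ] open 29.1 ff 30.1
tool-force [ 0.5 -1.2 -3.9] tool-torque [ 0.544  0.144 -0.102] world f [-2.9  0.2  3. ]
y-angle 18.1 height 178.7 off ex,ey [ 1. -1.] tilt [0.32]
```

play_rows:
  steps:
    - [[0, 0, 0.04], [0, 0, 0.004], 2.8]
    - [[0, 0, 0.04], [0, 0, 0.004], 2.8]

```text
time_s: 6.0
ee_pos: [440.7, 337.3, 236.5]
tcp_rot: [2.715, 0.099, 1.768]
wrist_force: [-3.1, -0.7, 2.5]
opening: 0.342
finger_force: 30.1
```

```bash
python3 st.py
```

```text
6.0 q [ 0.61  0.34  1.94 -0.49  0.55  0.78] open 29.2 ff 30.1
tool-force [-0.4 -1.9 -3.6] tool-torque [ 0.559  0.096 -0.018] world f [-3.1 -0.7  2.5]
y-angle 13.5 height 178.7 off ex,ey [ 1. -1.] tilt [0.32]
```

play_rows:
  steps:
    - [[0, 0, 0.035], [0, 0, 0.004], 2.8]
    - [[0, 0, 0.035], [0, 0, 0.004], 2.8]

```text
time_s: 6.17
ee_pos: [440.7, 337.2, 236.4]
tcp_rot: [2.71, 0.07, 1.705]
wrist_force: [-4.1, 0.2, 3.1]
opening: 0.337
finger_force: 30.1
```

```bash
python3 st.py
```

```text
6.17 q [ 0.61  0.34  1.94 -0.5   0.55  0.85] open 28.8 ff 30.1
tool-force [ 0.5 -2.4 -4.5] tool-torque [ 0.619 -0.013 -0.138] world f [-4.1  0.2  3.1]
y-angle 9.5 height 178.6 off ex,ey [ 1. -1.] tilt [0.32]
```

play_rows:
  steps:
    - [[0, 0, 0.035], [0, 0, 0.004], 2.8]
    - [[0, 0, 0.035], [0, 0, 0.004], 2.8]

```text
time_s: 6.33
ee_pos: [440.7, 337.3, 236.4]
tcp_rot: [2.706, 0.041, 1.642]
wrist_force: [-4.2, 0.2, 3.0]
opening: 0.339
finger_force: 30.2
```

```bash
python3 st.py
```

```text
6.33 q [ 0.61  0.34  1.94 -0.5   0.55  0.92] open 28.9 ff 30.2
tool-force [ 0.3 -2.5 -4.5] tool-torque [ 0.649  0.08  -0.335] world f [-4.2  0.2  3. ]
y-angle 5.6 height 178.5 off ex,ey [ 0.9 -1. ] tilt [0.32]
```

play_rows:
  steps:
    - [[0, 0, 0], [0, 0, 0], 2.8]

```text
time_s: 6.42
ee_pos: [440.7, 337.2, 236.4]
tcp_rot: [2.706, 0.041, 1.643]
wrist_force: [-3.8, -0.6, 3.5]
opening: 0.339
finger_force: 30.2
```

```bash
python3 st.py
```

```text
6.42 q [ 0.61  0.34  1.94 -0.5   0.55  0.92] open 29.0 ff 30.2
tool-force [-0.4 -2.  -4.7] tool-torque [ 0.639 -0.005 -0.257] world f [-3.8 -0.6  3.5]
y-angle 5.6 height 178.5 off ex,ey [ 0.9 -1. ] tilt [0.32]
```

The torque holds at about -0.26 N m (it was about 0.08 before), so the nut has met the bonnet. Its flat normals lie at 5.6° mod 60. Now I release, lift and work out the move to the wrench.

play_rows:
  steps:
    - [[0, 0, 0], [0, 0, 0], 5.2]
    - [[0, 0, 0], [0, 0, 0], 5.2]
    - [[0, 0, 0], [0, 0, 0], 5.2]
    - [[0, 0, 0], [0, 0, -1.0], 5.2]
    - [[0, 0, 0], [0, 0, -2.0], 5.2]
    - [[0, 0, 0], [0, 0, -3.0], 5.2]
    - [[0, 0, 0], [0, 0, -3.0], 5.2]
    - [[0, 0, 0], [0, 0, 0], 8.5]

```text
time_s: 7.08
ee_pos: [402.7, 339.1, 323.8]
tcp_rot: [2.697, 0.034, 1.643]
wrist_force: [0.6, 0.1, 0.1]
opening: 0.732
finger_force: 0.0
```

```bash
python3 - <<'E'
from h import *
from cell import env
R=tool(-n,ang(5.6)); p=np.array([440.7,337.2,236.4]); 
Rm=Ro.from_euler("xyz",[2.706,.041,1.643]).as_matrix(); g=p+Rm[:,2]*165
print("nut axis foot",np.round(g-n*((g-F)@n),1))
s=env.sense(); print(np.round(s["wrist_force"],1)); rel(s,tool([0,0,-1],[np.cos(.26),np.sin(.26),0]),np.array([445,-150,400.]))
E
```

```text
nut axis foot [516.3 336.   74.7]
[0.6 0.1 0.1]
turn [ 0.44   0.075 -0.177] shift before [-49.32   3.17  -5.08] after [-48.36  -8.48  -7.62]
```

play_rows:
  steps:
    - [[0.11, 0.019, -0.044], [0, 0, 0], 8.5]
    - [[0.11, 0.019, -0.044], [0, 0, 0], 8.5]
    - [[0.11, 0.019, -0.044], [0, 0, 0], 8.5]
    - [[0.11, 0.018, -0.045], [0, 0, 0], 8.5]
    - [[0, 0, 0], [-3.72, -0.65, -0.59], 8.5]
    - [[0, 0, 0], [-3.72, -0.65, -0.59], 8.5]
    - [[0, 0, 0], [-3.72, -0.65, -0.59], 8.5]
    - [[0, 0, 0], [-3.72, -0.65, -0.59], 8.5]
    - [[0, 0, 0], [-3.72, -0.65, -0.59], 8.5]
    - [[0, 0, 0], [-3.72, -0.65, -0.59], 8.5]
    - [[0, 0, 0], [-3.72, -0.65, -0.59], 8.5]
    - [[0, 0, 0], [-3.72, -0.65, -0.59], 8.5]

```text
time_s: 8.08
ee_pos: [428.9, 35.7, 367.4]
tcp_rot: [-3.134, 0.004, 1.83]
wrist_force: [1.0, -0.0, 0.1]
opening: 0.995
finger_force: 0.0
```

play_rows:
  steps:
    - [[0, 0, 0], [-3.72, -0.65, -0.59], 8.5]
    - [[0, 0, 0], [-3.72, -0.65, -0.59], 8.5]
    - [[0, 0, 0], [-3.72, -0.65, -0.58], 8.5]
    - [[0, 0, 0], [-3.72, -0.65, -0.58], 8.5]
    - [[0, 0, 0], [-3.72, -0.65, -0.58], 8.5]
    - [[0, 0, 0], [0, 0, 0], 8.5]
    - [[0, 0, 0], [0, 0, 0], 8.5]

```text
time_s: 8.67
ee_pos: [445.7, -152.4, 397.3]
tcp_rot: [-3.133, 0.004, 1.826]
wrist_force: [-0.8, 0.7, -1.1]
opening: 0.991
finger_force: 0.0
```

```bash
python3 - <<'E'
from h import *
from cell import env
s=env.sense(); print(s["time_s"],np.round(s["qpos"],2),np.round(s["ee_pos"]),np.round(s["tcp_rot"],3))
c=wrist(env,"w3"); cv2.imwrite("pics/w3c.png",cv2.resize(c["img"][...,::-1],None,fx=1.5,fy=1.5,interpolation=cv2.INTER_CUBIC))
E
```

```text
8.6667 [-0.47  0.12  1.72 -0.01  1.3  -0.73] [ 446. -152.  397.] [-3.133  0.004  1.826]
```

View pics/w3c.png

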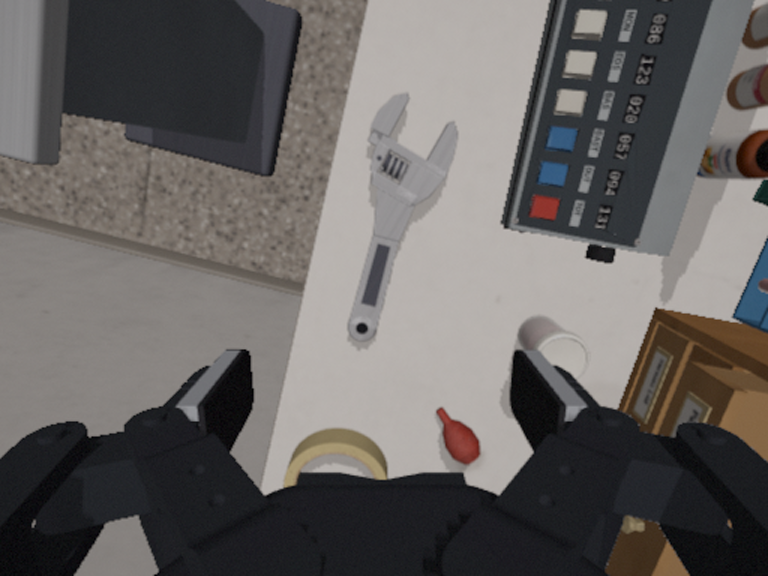

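The view shows the wrench with its end hole at about (362,327) of the 1.5x picture, the handle slot from (386,243) to (370,305), the worm at (394,165), the fixed jaw tip at (455,125) and the sliding jaw tip at (407,97).

```bash
python3 - <<'E'
from h import *
c=load("w3.npz"); g=lambda u,v,z: plane(c,u/1.5-.2,v/1.5-.2,d=z)
hole=g(362,327,12); w=g(394,165,17.8); s1=g(386,243,12); s2=g(370,305,12); tf=g(455,125,15); ts=g(407,97,15)
print(np.round([hole,w,s1,s2,tf,ts],1)); print("hole-worm",np.linalg.norm((hole-w)[:2]),"expect 138.2","hole-fixed tip",np.linalg.norm((hole-tf)[:2]), "tips gap",np.linalg.norm(tf-ts))
v=(w-hole)[:2]; v0=np.array([131,44.]); yw=np.arctan2(v[1],v[0])-np.arctan2(v0[1],v0[0])
u=(s1-s2)[:2]; print("yaw",np.degrees(yw),"handle dir - 15.1",np.degrees(np.arctan2(u[1],u[0]))-15.1)
Rz=Ro.from_euler("z",yw).as_matrix(); o=(hole+w)/2-Rz@np.array([-101.5,-17,0]); o[2]=0; print("origin",np.round(o,1))
for X in (hole,w,s1,s2,tf,ts): print(np.round(Rz.T@(X-o),1))
# mask based handle midline
hsv=cv2.cvtColor(c["img"],cv2.COLOR_RGB2HSV); gr=c["img"].max(2)
G=[proj(c,(o+Rz@np.array([x,y,12.]))[None])[0] for x,y in [(-52,-8),(-75,-14),(-100,-21),(-130,-29),(-167,-39)]]
print(np.round(G,1),[c["img"][int(b),int(a)].tolist() for a,b in G], c["img"][210,200].tolist(),c["img"][200,280].tolist())
for x in (-75,-85,-95):
    P=np.array([x,-8-(x+52)*-31/115*1.0,12.]); nn=np.array([31,-115.,0])/119.1
    prof=[c["img"][int(round(b)),int(round(a))].sum()//3 for a,b in proj(c,np.array([o+Rz@(P+nn*k) for k in range(-24,25,2)]))]; print(x,prof)
E
```

```text
[[ 443.6 -224.5   12. ]
 [ 435.2  -85.9   17.8]
 [ 445.  -147.6   12. ]
 [ 445.4 -203.2   12. ]
 [ 472.7  -45.7   15. ]
 [ 431.9  -35.8   15. ]]
hole-worm 138.78396842718269 expect 138.2 hole-fixed tip 181.08400678997984 tips gap 41.96869180154608
yaw 74.89576899604313 handle dir - 15.1 75.2991761143339
origin [449.4 -52.8   0. ]
[-167.3  -39.1   12. ]
[-35.7   5.1  17.8]
[-92.7 -20.4  12. ]
[-146.2  -35.3   12. ]
[ 12.9 -20.7  15. ]
[11.8 21.3 15. ]
[[265.  127.6]
 [259.8 146.8]
 [254.6 167.1]
 [248.4 190.3]
 [241.2 217.6]] [[153, 150, 151], [148, 146, 148], [72, 72, 77], [72, 70, 77], [26, 25, 29]] [182, 176, 174] [183, 177, 174]
-75 [np.uint64(179), np.uint64(179), np.uint64(179), np.uint64(179), np.uint64(180), np.uint64(163), np.uint64(144), np.uint64(150), np.uint64(147), np.uint64(148), np.uint64(147), np.uint64(145), np.uint64(148), np.uint64(148), np.uint64(146), np.uint64(143), np.uint64(146), np.uint64(146), np.uint64(149), np.uint64(139), np.uint64(152), np.uint64(178), np.uint64(177), np.uint64(177), np.uint64(177)]
-85 [np.uint64(179), np.uint64(179), np.uint64(180), np.uint64(179), np.uint64(180), np.uint64(180), np.uint64(161), np.uint64(149), np.uint64(147), np.uint64(147), np.uint64(147), np.uint64(147), np.uint64(148), np.uint64(146), np.uint64(145), np.uint64(147), np.uint64(147), np.uint64(145), np.uint64(139), np.uint64(153), np.uint64(169), np.uint64(178), np.uint64(179), np.uint64(180), np.uint64(179)]
-95 [np.uint64(178), np.uint64(178), np.uint64(179), np.uint64(180), np.uint64(179), np.uint64(180), np.uint64(168), np.uint64(150), np.uint64(149), np.uint64(133), np.uint64(117), np.uint64(97), np.uint64(115), np.uint64(126), np.uint64(115), np.uint64(136), np.uint64(148), np.uint64(149), np.uint64(138), np.uint64(155), np.uint64(178), np.uint64(178), np.uint64(178), np.uint64(177), np.uint64(178)]
```

```bash
python3 - <<'E'
from h import *
from cell import env
o=np.array([449.4,-52.8,0]); Rz=Ro.from_euler("z",75,degrees=True).as_matrix(); g=o+Rz@np.array([-88,-17.7,0]); print(g)
s=env.sense(); rel(s,tool([0,0,-1],[1,.002,0]),g+[0,0,176])
E
```

```text
[ 443.72081116 -142.38256981    0.        ]
turn [-0.009  0.004  0.255] shift before [ 0.94  0.26 22.09] after [ 0.86 -0.16 22.09]
```

play_rows:
  steps:
    - [[-0.003, 0.002, 0.085], [0, 0, 0], 5.0]
    - [[-0.003, 0.001, 0.085], [0, 0, 0], 5.0]
    - [[-0.003, 0.001, 0.085], [0, 0, 0], 5.0]
    - [[0, 0, 0], [0.43, -0.08, 3.0], 5.0]
    - [[0, 0, 0], [0.43, -0.08, 3.5], 5.0]
    - [[0, 0, 0], [0, 0, 3.5], 5.0]
    - [[0, 0, 0], [0, 0, 3.5], 5.0]
    - [[0, 0, 0], [0, 0, 3.0], 5.0]
    - [[0, 0, 0], [0, 0, 2.0], 5.0]
    - [[0, 0, 0], [0, 0, 1.5], 5.0]
    - [[0, 0, 0], [0, 0, 0], 5.0]
    - [[0, 0, 0], [0, 0, 0], 5.0]

```text
time_s: 9.72
ee_pos: [443.7, -140.6, 196.6]
tcp_rot: [-3.14, -0.0, 1.576]
wrist_force: [-0.3, -0.5, 0.6]
opening: 0.586
finger_force: 0.0
```

```bash
python3 - <<'E'
from h import *
from cell import env
g=np.array([443.7,-142.4,0]); s=env.sense(); rel(s,tool([0,0,-1],[1,.002,0]),g+[0,0,176]); print(s["ee_pos"],s["wrist_force"])
E
```

```text
turn [-0.002 -0.     0.004] shift before [-0.18  0.    2.06] after [-0.18 -0.    2.06]
[ 443.72076468 -140.63005429  196.62907584] [-0.2814517  -0.52684749  0.63649365]
```

play_rows:
  steps:
    - [[0, 0, 0], [-0.09, 0, 1.0], 5.0]
    - [[0, 0, 0], [-0.09, 0, 0.7], 5.0]
    - [[0, 0, 0], [0, 0, 0.36], 5.0]
    - [[0, 0, 0], [0, 0, 0], 5.0]
    - [[0, 0, 0], [0, 0, 0], 2.0]
    - [[0, 0, 0], [0, 0, 0], 2.0]
    - [[0, 0, 0], [0, 0, 0], 2.0]
    - [[0, 0, 0], [0, 0, 0], 2.0]
    - [[0, 0, 0], [0, 0, 0], 2.0]
    - [[0, 0, 0], [0, 0, 0], 2.0]
  grip_force: 80

```text
time_s: 10.55
ee_pos: [444.1, -144.0, 177.4]
tcp_rot: [3.14, 0.001, 1.574]
wrist_force: [-1.7, -0.3, 5.9]
opening: 0.248
finger_force: 59.4
```

```bash
python3 - <<'E'
from h import *
from cell import env
s=env.sense(); R,p=pose(s); print(p,s["tcp_rot"],s["wrist_force"],s["opening"]*85.4,s["finger_force"])
# wrench in tool frame from table pose
o=np.array([449.4,-52.8,0]); Rw=Ro.from_euler("z",75,degrees=True).as_matrix()
A=R.T@Rw; b=R.T@(o-p); print("w in tool",np.round(b,1)); np.savez("wt.npz",A=A,b=b)
# lifted pose p+60z; target: above nut
F2=np.array([516.3,336,74.7]); th=95.6
X=ang(th);Y=ang(th+90); WR=np.c_[X,Y,n]
def tgt(h): 
    O=F2+n*h-2*X-2*Y; RT=WR@A.T; return RT,O-RT@b
RT,pT=tgt(45); print(pT, RT[:,2]@n)
s2=dict(s); s2["ee_pos"]=p+[0,0,100]; rel(s2,RT,pT)
E
```

```text
[ 444.1181281  -143.98645564  177.36340834] [3.14044621e+00 1.27568837e-03 1.57432622e+00] [-1.68052831 -0.29743519  5.91622327] 21.138681565972004 59.440200459212065
w in tool [ 91.4   5.4 177.3]
[447.40286144 248.15150853 288.62056121] -0.9999689791917614
turn [-0.431 -0.083 -0.337] shift before [39.21  0.47 -1.18] after [36.59 14.09 -1.19]
```

play_rows:
  steps:
    - [[0, 0, 0], [0, 0, -1.0], 2.0]
    - [[0, 0, 0], [0, 0, -2.5], 2.0]
    - [[0, 0, 0], [0, 0, -3.0], 2.0]
    - [[0, 0, 0], [0, 0, -2.5], 2.0]
    - [[0, 0, 0], [0, 0, -1.0], 2.0]
    - [[-0.0862, -0.0166, -0.0674], [0, 0, 0], 2.0]
    - [[-0.0862, -0.0166, -0.0674], [0, 0, 0], 2.0]
    - [[-0.0862, -0.0166, -0.0674], [0, 0, 0], 2.0]
    - [[-0.0862, -0.0166, -0.0674], [0, 0, 0], 2.0]
    - [[-0.0862, -0.0166, -0.0674], [0, 0, 0], 2.0]
    - [[0, 0, 0], [1.3, 0.5, -0.05], 2.0]
  grip_force: 90

```text
time_s: 11.47
ee_pos: [443.4, -130.8, 276.7]
tcp_rot: [2.74, 0.145, 1.877]
wrist_force: [0.4, -0.5, -4.3]
opening: 0.25
finger_force: 59.1
```

play_rows:
  steps:
    - [[0, 0, 0], [2.61, 1.0, -0.08], 2.0]
    - [[0, 0, 0], [2.61, 1.0, -0.08], 2.0]
    - [[0, 0, 0], [2.61, 1.0, -0.08], 2.0]
    - [[0, 0, 0], [2.61, 1.0, -0.08], 2.0]
    - [[0, 0, 0], [2.61, 1.0, -0.08], 2.0]
    - [[0, 0, 0], [2.61, 1.0, -0.08], 2.0]
    - [[0, 0, 0], [2.61, 1.0, -0.08], 2.0]
    - [[0, 0, 0], [2.61, 1.0, -0.08], 2.0]
    - [[0, 0, 0], [2.61, 1.0, -0.08], 2.0]
    - [[0, 0, 0], [2.61, 1.0, -0.08], 2.0]
    - [[0, 0, 0], [2.61, 1.0, -0.08], 2.0]
    - [[0, 0, 0], [2.61, 1.0, -0.08], 2.0]

```text
time_s: 12.47
ee_pos: [449.2, 206.7, 286.8]
tcp_rot: [2.745, 0.143, 1.877]
wrist_force: [0.8, -0.1, -3.0]
opening: 0.249
finger_force: 59.0
```

play_rows:
  steps:
    - [[0, 0, 0], [2.61, 1.0, -0.08], 2.0]
    - [[0, 0, 0], [1.36, 0.6, -0.1], 2.0]
    - [[0, 0, 0], [0, 0, 0], 2.0]
    - [[0, 0, 0], [0, 0, 0], 2.0]
    - [[0, 0, 0], [0, 0, 0], 2.0]

```text
time_s: 12.88
ee_pos: [450.7, 247.7, 288.8]
tcp_rot: [2.745, 0.143, 1.877]
wrist_force: [-0.1, -0.6, -4.2]
opening: 0.248
finger_force: 59.0
```

```bash
cat > pl.py <<'E'
from h import *
from cell import env
import sys
F2=np.array([516.3,336,74.7]); th=95.6; z=np.load("wt.npz"); A,b=z["A"],z["b"]
def tgt(h,dx=2,dy=2,th=th):
    X=ang(th);Y=ang(th+90); O=F2+n*h-dx*X-dy*Y; RT=np.c_[X,Y,n]@A.T; return RT,O-RT@b
if __name__=="__main__":
    s=env.sense(); print(s["time_s"],np.round(s["qpos"],2),s["wrist_force"],s["opening"]*85.4,s["finger_force"])
    rel(s,*tgt(float(sys.argv[1])))
E
python3 pl.py 45; python3 - <<'E'
from h import *
from cell import env
c=wrist(env,"w4"); cv2.imwrite("pics/w4c.png",cv2.resize(c["img"][...,::-1],None,fx=1.5,fy=1.5,interpolation=cv2.INTER_CUBIC))
E
```

```text
12.8833 [ 0.43  0.21  1.97 -0.32  0.61  0.33] [-0.13516965 -0.5742613  -4.21694145] 21.17922945773646 59.042232376523316
turn [-0.017 -0.005 -0.01 ] shift before [ 0.14 -0.27 -0.12] after [ 0.15 -0.27 -0.12]
```

View pics/w4c.png

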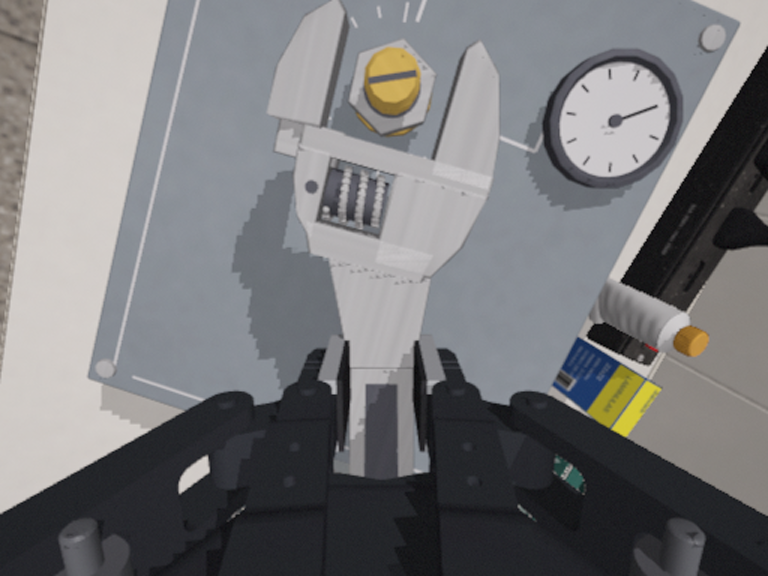

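The view shows the wrench held over the panel. Nut corners are at about (405,40), (435,72), (428,115), (350,98) and (358,60). The jaw inner edges run (345,10)–(325,125) and (478,40)–(435,160). The worm is at (355,197).

```bash
python3 - <<'E'
from h import *
from pl import *
c=load("w4.npz"); im=c["img"]
g=lambda u,v,h: plane(c,u/1.5-.2,v/1.5-.2,n,n@F2+h)
K=np.array([(405,40),(435,72),(428,115),(350,98),(358,60)])
Q=np.array([g(u,v,15) for u,v in K]); q=np.c_[(Q-F2)@ex,(Q-F2)@ey]; print(np.round(q,1))
m=(q[1]+q[3])/2; print("centre from opp corners",m,"angles",np.round((np.degrees(np.arctan2(*(q-m).T[::-1]))),1))
# wrench frame from tool estimate
s=env.sense(); R,p=pose(s); Rw=R@A; O=p+R@b; print("wrench h",(O-F2)@n)
for nm,(u,v),hh in [("worm",(355,197),15.5),("jl1",(345,10),15),("jl2",(325,125),15),("jr1",(478,40),15),("jr2",(435,160),15)]:
    o,r=ray(c,u/1.5-.2,v/1.5-.2); nn=Rw[:,2]; X=o+r*((nn@O+hh-nn@o)/(nn@r)); print(nm,np.round(Rw.T@(X-O),1))
print("nut corner exp",5.6+30-60,"capfoot",np.round(g(392,72,33)-33*n-F2,1))
E
```

```text
[[ -1.   17. ]
 [ 13.3  10.9]
 [ 16.4  -3.9]
 [-13.4  -8.4]
 [-14.9   4.9]]
centre from opp corners [-0.04313509  1.22625326] angles [  93.3   35.8  -17.3 -144.2  166.1]
wrench h 44.091781578850835
worm [-36.2   3.9  15.5]
jl1 [10.9 18.8 15. ]
jl2 [-18.9  17.3  15. ]
jr1 [ 13.4 -18.1  15. ]
jr2 [-19.8 -16.   15. ]
nut corner exp -24.4 capfoot [-0.4  1.9 -0.2]
```

```bash
sed -i 's/dx=2,dy=2/dx=1.2,dy=1.2/' pl.py; python3 pl.py 45; python3 pl.py 3
```

```text
12.9333 [ 0.43  0.21  1.97 -0.32  0.61  0.33] [-0.76074121 -0.22145761 -2.76970795] 20.964448162416346 59.04469166183844
turn [-0.017 -0.005 -0.011] shift before [ 0.28 -0.34 -0.12] after [ 0.28 -0.33 -0.13]
12.9333 [ 0.43  0.21  1.97 -0.32  0.61  0.33] [-0.76074121 -0.22145761 -2.76970795] 20.964448162416346 59.04469166183844
turn [-0.017 -0.005 -0.011] shift before [ 0.26 -0.27  4.08] after [ 0.28 -0.34  4.07]
```

play_rows:
  steps:
    - [[-0.009, -0.003, -0.006], [0, 0, 0], 2.0]
    - [[-0.008, -0.002, -0.005], [0.14, -0.17, 0], 2.0]
    - [[0, 0, 0], [0.14, -0.17, 0], 2.0]
    - [[0, 0, 0], [0, 0, 0.6], 2.0]
    - [[0, 0, 0], [0, 0, 0.8], 2.0]
    - [[0, 0, 0], [0, 0, 0.8], 2.0]
    - [[0, 0, 0], [0, 0, 0.7], 2.0]
    - [[0, 0, 0], [0, 0, 0.6], 2.0]
    - [[0, 0, 0], [0, 0, 0.4], 2.0]
    - [[0, 0, 0], [0, 0, 0], 2.0]
    - [[0, 0, 0], [0, 0, 0], 2.0]

```text
time_s: 13.85
ee_pos: [464.5, 249.7, 252.0]
tcp_rot: [2.727, 0.152, 1.885]
wrist_force: [-0.2, -0.6, -2.8]
opening: 0.247
finger_force: 59.1
```

```bash
python3 pl.py 0; python3 st.py
```

```text
13.85 [ 0.43  0.27  2.   -0.39  0.5   0.39] [-0.18823236 -0.57085433 -2.75467294] 21.09102813526443 59.05334055656567
turn [ 0.002 -0.     0.   ] shift before [-0.07 -0.12  0.46] after [-0.07 -0.12  0.46]
13.85 q [ 0.43  0.27  2.   -0.39  0.5   0.39] open 21.1 ff 59.1
tool-force [-0.1 -1.5  2.4] tool-torque [ 0.441  0.106 -0.041] world f [-0.2 -0.6 -2.8]
y-angle 20.8 height 182.0 off ex,ey [ 30.5 -88.2] tilt [0.38]
```

play_rows:
  steps:
    - [[0, 0, 0], [-0.07, -0.12, 0.1], 2.0]
    - [[0, 0, 0], [0, 0, 0.1], 2.0]
    - [[0, 0, 0], [0, 0, 0.1], 2.0]
    - [[0, 0, 0], [0, 0, 0], 2.0]

```text
time_s: 14.18
ee_pos: [464.8, 248.6, 249.5]
tcp_rot: [2.726, 0.152, 1.885]
wrist_force: [0.7, -0.6, -3.5]
opening: 0.249
finger_force: 59.1
```

```bash
python3 st.py
```

```text
14.18 q [ 0.43  0.28  2.   -0.4   0.49  0.4 ] open 21.2 ff 59.1
tool-force [-0.2 -1.   3.5] tool-torque [0.381 0.052 0.005] world f [ 0.7 -0.6 -3.5]
y-angle 20.8 height 179.6 off ex,ey [ 29.7 -89.3] tilt [0.41]
```

play_rows:
  steps:
    - [[0, 0, 0], [0, 0, 0.06], 2.0]
    - [[0, 0, 0], [0, 0, 0.06], 2.0]
    - [[0, 0, 0], [0, 0, 0], 2.0]

```text
time_s: 14.43
ee_pos: [465.4, 248.6, 248.5]
tcp_rot: [2.726, 0.152, 1.885]
wrist_force: [-0.6, -0.4, -1.7]
opening: 0.246
finger_force: 59.4
```

```bash
python3 st.py
```

```text
14.43 q [ 0.42  0.28  2.   -0.4   0.49  0.4 ] open 21.0 ff 59.4
tool-force [ 0.1 -1.4  1.3] tool-torque [ 0.438  0.04  -0.101] world f [-0.6 -0.4 -1.7]
y-angle 20.8 height 178.4 off ex,ey [ 29.8 -89.3] tilt [0.42]
```

play_rows:
  steps:
    - [[0, 0, 0], [0, 0, 0.05], 2.0]
    - [[0, 0, 0], [0, 0, 0], 2.0]

```text
time_s: 14.6
ee_pos: [465.5, 248.6, 248.3]
tcp_rot: [2.726, 0.152, 1.885]
wrist_force: [-4.3, -0.5, 2.3]
opening: 0.247
finger_force: 59.9
```

```bash
python3 st.py
```

```text
14.6 q [ 0.42  0.28  2.   -0.4   0.49  0.4 ] open 21.1 ff 59.9
tool-force [ 0.5 -2.9 -3.9] tool-torque [ 0.6    0.055 -0.084] world f [-4.3 -0.5  2.3]
y-angle 20.8 height 178.2 off ex,ey [ 29.8 -89.3] tilt [0.42]
```

play_rows:
  steps:
    - [[0, 0, 0], [0, 0, 0.05], 2.0]
    - [[0, 0, 0], [0, 0, 0], 2.0]

```text
time_s: 14.77
ee_pos: [465.5, 248.6, 248.3]
tcp_rot: [2.725, 0.152, 1.885]
wrist_force: [-7.0, -1.4, 6.8]
opening: 0.251
finger_force: 60.5
```

```bash
python3 st.py
```

```text
14.77 q [ 0.42  0.28  2.   -0.4   0.49  0.4 ] open 21.4 ff 60.5
tool-force [-0.2 -3.8 -9.1] tool-torque [ 0.828  0.141 -0.064] world f [-7.  -1.4  6.8]
y-angle 20.8 height 178.2 off ex,ey [ 29.8 -89.3] tilt [0.43]
```

play_rows:
  steps:
    - [[0, 0, 0], [0, 0, -0.05], 2.6]
    - [[0, 0, 0], [0, 0, 0], 3.5]
    - [[0, 0, 0], [0, 0, 0], 4.8]
    - [[0, 0, 0], [0, 0, 0], 4.8]
    - [[0, 0, 0], [0, 0, -0.5], 4.8]
    - [[0, 0, 0], [0, 0, -1.5], 4.8]
    - [[0, 0, 0], [0, 0, -2.5], 4.8]
    - [[0, 0, 0], [0, 0, -2.5], 4.8]
    - [[0, 0, 0], [0, 0, 0], 4.8]
    - [[0, 0, 0], [0, 0, 0], 4.8]
    - [[0, 0, 0], [0, 0, 0], 4.8]

```text
time_s: 15.68
ee_pos: [435.6, 249.0, 310.9]
tcp_rot: [2.726, 0.152, 1.885]
wrist_force: [-0.0, -0.4, -0.8]
opening: 0.569
finger_force: 0.0
```

```bash
python3 - <<'E'
from h import *
from cell import env
c=wrist(env,"w5"); cv2.imwrite("pics/w5c.png",cv2.resize(c["img"][0:260,100:412,::-1],None,fx=2.3,fy=2.3,interpolation=cv2.INTER_CUBIC))
E
python3 st.py
```

```text
15.73 q [ 0.45  0.16  1.97 -0.33  0.64  0.34] open 47.9 ff 0.0
tool-force [-0.7 -0.3  0.3] tool-torque [ 0.196  0.043 -0.044] world f [ 0.1 -0.7 -0.3]
y-angle 20.8 height 247.1 off ex,ey [ 28.9 -89.5] tilt [0.36]
```

View pics/w5c.png

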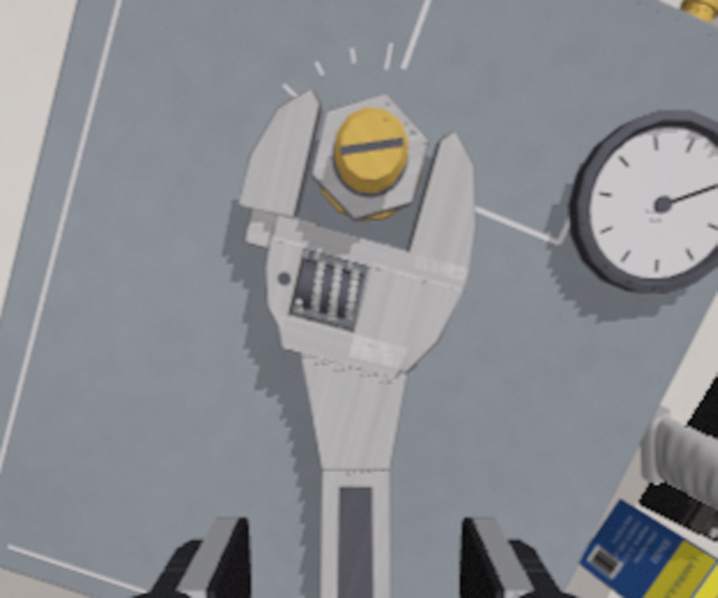

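The wrench lies flat with the nut in its mouth. In the crop the nut is at (372,155), the jaws at (310,160) and (435,190), and the worm centre at (325,290). The handle edges run straight down the picture, so it is parallel to the tool.

```bash
python3 - <<'E'
from h import *
from pl import *
c=load("w5.npz"); g=lambda u,v,h: plane(c,100+u/2.3-.3,v/2.3-.3,n,n@F2+h)
X=ang(95.6);Y=ang(185.6)
f=lambda P:np.round([(P-F2)@X,(P-F2)@Y],1)
print("in nut frame (wrench axes): worm box ctr",f(g(327,290,16)),"cap",f(g(371,150,33.5)),"nut ctr",f(g(371,157,15.5)), "throat l/r",f(g(300,218,15.5)),f(g(410,248,15.5)),"tips",f(g(316,95,15.5)),f(g(453,133,15.5)))
print("jaw inner l",f(g(305,165,15.5)),"jaw inner r",f(g(428,190,15.5)),"handle mid at",f(g(355,470,12.5)),f(g(355,590,12.5)))
O=F2-1.2*X-1.2*Y+n*.9; print("expected worm top",f(O-36*X+5*Y))
s=env.sense()
W=F2-37.2*X+4*Y
for dx,h in ((-8,35),(-8,24)): rel(s,tool(-n,ang(5.6)),W+dx*X+n*(h+173))
E
```

```text
in nut frame (wrench axes): worm box ctr [-38.3   2.5] cap [-0.5  0. ] nut ctr [ 0.5 -0.2] throat l/r [-20.7  15.2] [-20.3 -17.8] tips [11.8 18.7] [ 12.5 -20.7]
jaw inner l [-6.5 17.2] jaw inner r [ -3.7 -18.3] handle mid at [-91.1 -20.4] [-132.4  -31.7]
expected worm top [-37.2   3.8]
turn [0.003 0.001 0.266] shift before [ 5.01 -1.04  3.9 ] after [ 4.56 -2.3   3.91]
turn [0.003 0.001 0.266] shift before [ 5.01 -1.04  5.  ] after [ 4.56 -2.3   5.01]
```

play_rows:
  steps:
    - [[0.001, 0, 0.089], [0, 0, 0], 0]
    - [[0.001, 0, 0.089], [0, 0, 0], 0]
    - [[0.001, 0, 0.088], [0, 0, 0], 0]
    - [[0, 0, 0], [1.5, -0.73, 0], 0]
    - [[0, 0, 0], [1.5, -0.73, 0], 0]
    - [[0, 0, 0], [1.48, -0.72, 0], 0]
    - [[0, 0, 0], [0, 0, 2.0], 0]
    - [[0, 0, 0], [0, 0, 2.0], 0]
    - [[0, 0, 0], [0, 0, 0.9], 0]
    - [[0, 0, 0], [0, 0, 0], 0]
    - [[0, 0, 0], [0, 0, 0], 0]
  grip_force: 20

```text
time_s: 16.65
ee_pos: [433.7, 291.2, 254.6]
tcp_rot: [2.708, 0.043, 1.642]
wrist_force: [0.1, -0.1, -0.1]
opening: 0.002
finger_force: 0.0
```

```bash
cat > wm.py <<'E'
from h import *
from pl import F2
from cell import env
s=env.sense(); R,p=pose(s); X=ang(95.6);Y=ang(185.6); t=p+R[:,2]*173-F2
print(round(s["time_s"],2),"tip x,y,h",np.round([t@X,t@Y,t@n],2),"f tool",np.round(R.T@s["wrist_force"],1),"tq",np.round(R.T@s["torque"],2),"open",round(s["opening"],3),"yang",round(np.degrees(np.arctan2(R[:,1]@ey,R[:,1]@ex)),1))
E
python3 wm.py
```

```text
16.65 tip x,y,h [-46.42   2.79  24.59] f tool [-0.1 -0.   0.1] tq [0.2  0.01 0.02] open 0.002 yang 5.6
```

play_rows:
  steps:
    - [[0, 0, 0], [0, 0, 0.1], 0]
    - [[0, 0, 0], [0, 0, 0.1], 0]
    - [[0, 0, 0], [0, 0, 0.1], 0]
    - [[0, 0, 0], [0, 0, 0], 0]

```text
time_s: 16.98
ee_pos: [434.9, 291.5, 253.5]
tcp_rot: [2.705, 0.041, 1.642]
wrist_force: [-0.2, -0.1, -0.2]
opening: -0.001
finger_force: 0.0
```

```bash
python3 wm.py
```

```text
16.98 tip x,y,h [-45.87   1.59  23.13] f tool [-0.  -0.3  0.1] tq [ 0.24 -0.01 -0.05] open -0.001 yang 5.6
```

play_rows:
  steps:
    - [[0, 0, 0], [0, -0.1, 0.1], 0]
    - [[0, 0, 0], [0, 0, 0.1], 0]
    - [[0, 0, 0], [0, 0, 0.1], 0]
    - [[0, 0, 0], [0, 0, 0], 0]

```text
time_s: 17.32
ee_pos: [435.2, 291.4, 249.8]
tcp_rot: [2.706, 0.041, 1.642]
wrist_force: [0.1, -0.7, 0.7]
opening: -0.001
finger_force: 0.0
```

```bash
python3 wm.py
```

```text
17.32 tip x,y,h [-45.9    3.05  19.58] f tool [-0.7  0.3 -0.6] tq [ 0.2   0.04 -0.03] open -0.001 yang 5.6
```

play_rows:
  steps:
    - [[0, 0, 0], [0, 0, 0.1], 0]
    - [[0, 0, 0], [0, 0, 0], 0]

```text
time_s: 17.48
ee_pos: [435.6, 291.4, 249.1]
tcp_rot: [2.705, 0.041, 1.642]
wrist_force: [-2.4, 0.1, 2.6]
opening: 0.002
finger_force: 1.7
```

```bash
python3 wm.py
```

```text
17.48 tip x,y,h [-45.87   2.9   18.84] f tool [ 0.2 -1.1 -3.4] tq [ 0.26 -0.01  0.07] open 0.002 yang 5.6
```

play_rows:
  steps:
    - [[0, 0, 0], [0, 0, 0.05], 0]
    - [[0, 0, 0], [0, 0, 0], 0]

```text
time_s: 17.65
ee_pos: [435.7, 291.4, 249.0]
tcp_rot: [2.705, 0.041, 1.642]
wrist_force: [-3.9, -0.4, 6.4]
opening: -0.002
finger_force: 3.6
```

```bash
python3 wm.py
```

```text
17.65 tip x,y,h [-45.87   2.85  18.73] f tool [-0.4 -0.9 -7.4] tq [0.37 0.02 0.01] open -0.002 yang 5.6
```

play_rows:
  steps:
    - [[0, 0, 0], [0.15, 0, 0], 0]
    - [[0, 0, 0], [0.15, 0, 0], 0]
    - [[0, 0, 0], [0.15, 0, 0], 0]

```text
time_s: 17.9
ee_pos: [435.4, 295.0, 249.0]
tcp_rot: [2.706, 0.044, 1.642]
wrist_force: [-3.4, -4.3, 8.0]
opening: -0.002
finger_force: 4.0
```

```bash
python3 wm.py
```

```text
17.9 tip x,y,h [-42.67   2.9   18.8 ] f tool [-4.4 -0.  -8.6] tq [ 0.11 -0.76 -0.01] open -0.002 yang 5.6
```

play_rows:
  steps:
    - [[0, 0, 0], [0.15, 0, 0], 0]
    - [[0, 0, 0], [0.15, 0, 0], 0]
    - [[0, 0, 0], [0.15, 0, 0], 0]
    - [[0, 0, 0], [0.15, 0, 0], 0]

```text
time_s: 18.23
ee_pos: [435.0, 301.0, 248.7]
tcp_rot: [2.706, 0.044, 1.641]
wrist_force: [-2.8, -4.0, 8.1]
opening: -0.004
finger_force: 4.0
```

```bash
python3 wm.py
```

```text
18.23 tip x,y,h [-36.76   2.93  18.76] f tool [-4.2  0.6 -8.5] tq [ 0.16 -0.75 -0.05] open -0.004 yang 5.6
```

play_rows:
  steps:
    - [[0, 0, 0], [0.15, 0, 0], 0]
    - [[0, 0, 0], [0.15, 0, 0], 0]
    - [[0, 0, 0], [0.15, 0, 0], 0]
    - [[0, 0, 0], [0, 0, 0], 0]

```text
time_s: 18.57
ee_pos: [434.7, 305.6, 248.5]
tcp_rot: [2.706, 0.044, 1.642]
wrist_force: [-2.7, -4.2, 7.4]
opening: 0.001
finger_force: 4.0
```

```bash
python3 wm.py
```

```text
18.57 tip x,y,h [-32.05   2.94  18.77] f tool [-4.3  0.3 -7.8] tq [ 0.17 -0.7   0.02] open 0.001 yang 5.6
```

play_rows:
  steps:
    - [[0, 0, 0], [0, 0, -0.5], 0]
    - [[0, 0, 0], [-0.75, 0, 0], 0]
    - [[0, 0, 0], [-0.75, 0, 0], 0]
    - [[0, 0, 0], [0, 0, 0], 0]
    - [[0, 0, 0], [0, 0, 0.3], 0]
    - [[0, 0, 0], [0, 0, 0.2], 0]
    - [[0, 0, 0], [0, 0, 0], 0]
    - [[0, 0, 0], [0, 0, 0], 0]

```text
time_s: 19.23
ee_pos: [435.8, 291.2, 249.0]
tcp_rot: [2.705, 0.042, 1.642]
wrist_force: [-3.6, -1.1, 7.1]
opening: -0.002
finger_force: 4.4
```

```bash
python3 wm.py
```

```text
19.23 tip x,y,h [-46.18   2.84  18.63] f tool [-1.1 -0.3 -8. ] tq [ 0.37 -0.21  0.01] open -0.002 yang 5.6
```

play_rows:
  steps:
    - [[0, 0, 0], [0.15, 0, 0], 0]
    - [[0, 0, 0], [0.15, 0, 0], 0]
    - [[0, 0, 0], [0.15, 0, 0], 0]
    - [[0, 0, 0], [0.15, 0, 0], 0]
    - [[0, 0, 0], [0.15, 0, 0], 0]

```text
time_s: 19.65
ee_pos: [435.2, 298.1, 248.8]
tcp_rot: [2.706, 0.044, 1.642]
wrist_force: [-4.3, -4.9, 10.0]
opening: 0.001
finger_force: 5.2
```

```bash
python3 wm.py
```

```text
19.65 tip x,y,h [-39.69   2.98  18.74] f tool [ -5.   -0.1 -10.9] tq [ 0.23 -0.9   0.03] open 0.001 yang 5.6
```

play_rows:
  steps:
    - [[0, 0, 0], [0.15, 0, 0], 0]
    - [[0, 0, 0], [0.15, 0, 0], 0]
    - [[0, 0, 0], [0.15, 0, 0], 0]
    - [[0, 0, 0], [0.15, 0, 0], 0]
    - [[0, 0, 0], [0.15, 0, 0], 0]

```text
time_s: 20.07
ee_pos: [434.4, 305.3, 248.2]
tcp_rot: [2.707, 0.045, 1.641]
wrist_force: [-4.7, -5.4, 9.5]
opening: -0.001
finger_force: 5.5
```

```bash
python3 wm.py
```

```text
20.07 tip x,y,h [-32.54   3.51  18.67] f tool [ -5.5  -0.7 -10.5] tq [ 0.37 -1.03  0.01] open -0.001 yang 5.6
```

```bash
cat > prof.py <<'E'
from h import *
from pl import F2
from cell import env
import sys
c=wrist(env,sys.argv[1]); th=float(sys.argv[2]) if len(sys.argv)>2 else 95.6
X=ang(th);Y=ang(th+90)
g=cv2.cvtColor(c["img"],cv2.COLOR_RGB2GRAY).astype(np.float32); hs=cv2.cvtColor(c["img"],cv2.COLOR_RGB2HSV)
ys=np.arange(-26,26.1,1)
for x in (-10,-6,-2,2,6,10):
    q=proj(c,np.array([F2+x*X+y*Y+n*15.9 for y in ys])).astype(np.float32)
    v=cv2.remap(g,q[:,0].reshape(1,-1),q[:,1].reshape(1,-1),cv2.INTER_LINEAR)[0]; print(x,v.astype(int).tolist())
m=cv2.inRange(hs,(10,110,60),(35,255,255)); k=cv2.connectedComponentsWithStats(m); i=1+k[2][1:,4].argmax(); print("brass bbox",k[2][i],"pred cap",proj(c,(F2+33.9*n)[None]))
E
python3 prof.py w6
```

```text
-10 [167, 168, 169, 172, 173, 173, 172, 170, 169, 106, 69, 102, 108, 108, 107, 114, 148, 149, 128, 140, 164, 168, 166, 166, 166, 166, 167, 167, 167, 167, 166, 164, 131, 110, 130, 138, 127, 107, 106, 107, 86, 136, 171, 170, 171, 172, 170, 171, 173, 172, 170, 170, 169]
-6 [168, 168, 170, 171, 173, 173, 172, 171, 173, 109, 69, 105, 169, 172, 171, 162, 136, 152, 166, 166, 167, 167, 169, 170, 169, 167, 160, 140, 114, 94, 88, 88, 91, 107, 121, 117, 128, 136, 166, 174, 168, 140, 172, 170, 171, 171, 170, 171, 174, 172, 170, 171, 169]
-2 [169, 168, 170, 171, 173, 174, 173, 171, 172, 109, 72, 106, 165, 172, 172, 162, 149, 149, 129, 102, 89, 88, 89, 92, 120, 149, 165, 169, 170, 170, 168, 168, 166, 166, 160, 135, 133, 160, 174, 175, 166, 139, 173, 170, 171, 171, 170, 171, 174, 172, 169, 171, 170]
2 [169, 168, 170, 171, 174, 174, 173, 172, 170, 111, 71, 104, 170, 176, 175, 156, 141, 162, 162, 163, 165, 166, 167, 168, 168, 167, 166, 166, 166, 166, 168, 169, 166, 156, 149, 136, 93, 160, 170, 169, 163, 139, 172, 172, 172, 172, 171, 170, 173, 172, 170, 169, 166]
6 [170, 169, 170, 172, 173, 174, 172, 172, 173, 113, 70, 106, 164, 171, 171, 171, 166, 109, 125, 160, 168, 171, 169, 168, 167, 167, 167, 167, 165, 163, 160, 157, 150, 148, 124, 108, 168, 173, 172, 172, 170, 134, 172, 171, 172, 172, 171, 171, 173, 171, 166, 163, 149]
10 [140, 138, 159, 174, 176, 176, 174, 172, 175, 115, 69, 102, 137, 163, 177, 163, 144, 168, 175, 174, 160, 113, 93, 111, 139, 157, 151, 137, 126, 114, 103, 112, 158, 172, 172, 172, 172, 173, 168, 144, 104, 118, 174, 170, 162, 172, 171, 165, 135, 120, 138, 140, 140]
brass bbox [ 241  159   41   45 1277] pred cap [[261.38402803 186.97913435]]
```

The profiles show the sliding jaw already at the nut (y ≈ +15). The fixed jaw still has a gap of about 2.5 mm, so two more strokes are needed.

play_rows:
  steps:
    - [[0, 0, 0], [0, 0, -0.5], 0]
    - [[0, 0, 0], [-0.75, -0.04, 0], 0]
    - [[0, 0, 0], [-0.75, -0.04, 0], 0]
    - [[0, 0, 0], [0, 0, 0], 0]
    - [[0, 0, 0], [0, 0, 0.3], 0]
    - [[0, 0, 0], [0, 0, 0.2], 0]
    - [[0, 0, 0], [0, 0, 0], 0]
    - [[0, 0, 0], [0, 0, 0], 0]

```text
time_s: 20.78
ee_pos: [435.1, 291.1, 248.6]
tcp_rot: [2.705, 0.042, 1.642]
wrist_force: [-4.4, -2.4, 7.3]
opening: -0.005
finger_force: 4.4
```

```bash
python3 wm.py
```

```text
20.78 tip x,y,h [-46.19   3.64  18.61] f tool [-2.4 -1.1 -8.4] tq [ 0.38 -0.31 -0.01] open -0.005 yang 5.6
```

play_rows:
  steps:
    - [[0, 0, 0], [0.15, 0, 0], 0]
    - [[0, 0, 0], [0.15, 0, 0], 0]
    - [[0, 0, 0], [0.15, 0, 0], 0]
    - [[0, 0, 0], [0.15, 0, 0], 0]
    - [[0, 0, 0], [0.15, 0, 0], 0]

```text
time_s: 21.2
ee_pos: [434.3, 297.8, 248.3]
tcp_rot: [2.707, 0.044, 1.641]
wrist_force: [-4.9, -4.4, 11.3]
opening: 0.0
finger_force: 5.6
```

```bash
python3 wm.py
```

```text
21.2 tip x,y,h [-39.88   4.1   18.71] f tool [ -4.6  -0.  -12.3] tq [ 0.27 -0.88  0.  ] open 0.0 yang 5.6
```

play_rows:
  steps:
    - [[0, 0, 0], [0.15, 0, 0], 0]
    - [[0, 0, 0], [0.15, 0, 0], 0]
    - [[0, 0, 0], [0.15, 0, 0], 0]
    - [[0, 0, 0], [0.15, 0, 0], 0]
    - [[0, 0, 0], [0.1, 0, 0], 0]

```text
time_s: 21.62
ee_pos: [433.4, 304.6, 247.8]
tcp_rot: [2.708, 0.045, 1.641]
wrist_force: [-5.5, -5.9, 10.2]
opening: -0.001
finger_force: 5.9
```

```bash
python3 wm.py; python3 prof.py w7
```

```text
21.62 tip x,y,h [-33.18   4.73  18.66] f tool [ -5.9  -1.1 -11.5] tq [ 0.47 -1.03  0.  ] open -0.001 yang 5.6
-10 [168, 168, 167, 168, 170, 172, 172, 173, 170, 171, 144, 70, 87, 108, 107, 115, 149, 147, 126, 144, 165, 167, 166, 166, 166, 165, 166, 167, 167, 166, 166, 163, 127, 111, 132, 138, 128, 108, 104, 108, 79, 144, 170, 170, 171, 171, 170, 170, 174, 172, 170, 170, 169]
-6 [170, 167, 167, 168, 170, 172, 173, 172, 171, 171, 149, 88, 167, 172, 171, 159, 134, 156, 165, 166, 166, 167, 169, 170, 169, 169, 161, 135, 107, 92, 88, 88, 90, 111, 123, 115, 129, 142, 171, 174, 174, 143, 171, 170, 171, 172, 169, 171, 173, 171, 169, 170, 169]
-2 [170, 168, 168, 168, 170, 173, 174, 173, 171, 171, 154, 81, 168, 172, 172, 158, 148, 147, 126, 99, 89, 87, 90, 97, 118, 152, 165, 169, 170, 169, 168, 167, 166, 166, 155, 132, 130, 158, 172, 174, 170, 139, 172, 170, 171, 170, 170, 170, 173, 172, 169, 170, 169]
2 [171, 169, 168, 168, 170, 173, 174, 173, 171, 171, 161, 98, 170, 175, 175, 161, 145, 162, 161, 163, 165, 165, 168, 168, 168, 166, 165, 166, 166, 166, 168, 169, 165, 155, 147, 133, 98, 158, 170, 170, 166, 133, 174, 171, 171, 171, 170, 170, 172, 172, 169, 169, 165]
6 [171, 171, 168, 169, 170, 172, 174, 173, 171, 172, 163, 107, 165, 170, 171, 170, 166, 115, 116, 161, 168, 170, 168, 167, 167, 166, 167, 166, 166, 163, 160, 155, 150, 144, 124, 110, 166, 172, 172, 172, 166, 133, 171, 171, 172, 171, 171, 170, 172, 171, 166, 162, 149]
10 [140, 140, 137, 153, 171, 174, 175, 174, 172, 171, 167, 92, 123, 159, 177, 168, 155, 166, 174, 174, 165, 119, 95, 106, 132, 155, 149, 134, 122, 110, 104, 116, 156, 171, 171, 172, 172, 172, 167, 140, 103, 108, 168, 170, 161, 172, 170, 165, 135, 121, 138, 139, 140]
brass bbox [ 244  158   41   45 1275] pred cap [[264.05167613 185.64504437]]
```

play_rows:
  steps:
    - [[0, 0, 0], [0, 0, -0.5], 0]
    - [[0, 0, 0], [-0.7, -0.04, 0], 0]
    - [[0, 0, 0], [-0.7, -0.04, 0], 0]
    - [[0, 0, 0], [0, 0, 0], 0]
    - [[0, 0, 0], [0, 0, 0.3], 0]
    - [[0, 0, 0], [0, 0, 0.18], 0]
    - [[0, 0, 0], [0, 0, 0], 0]
    - [[0, 0, 0], [0, 0, 0], 0]

```text
time_s: 22.33
ee_pos: [434.3, 291.6, 248.3]
tcp_rot: [2.705, 0.042, 1.642]
wrist_force: [-4.3, -1.7, 7.0]
opening: -0.001
finger_force: 3.8
```

play_rows:
  steps:
    - [[0, 0, 0], [0.15, 0, 0], 0]
    - [[0, 0, 0], [0.15, 0, 0], 0]
    - [[0, 0, 0], [0.15, 0, 0], 0]
    - [[0, 0, 0], [0.15, 0, 0], 0]

```text
time_s: 22.67
ee_pos: [433.8, 296.8, 248.1]
tcp_rot: [2.706, 0.044, 1.641]
wrist_force: [-3.1, -7.0, 8.1]
opening: 0.002
finger_force: 4.6
```

```bash
python3 wm.py
```

```text
22.67 tip x,y,h [-40.93   4.69  18.76] f tool [-7.1  0.  -8.6] tq [ 0.14 -1.    0.01] open 0.002 yang 5.6
```

play_rows:
  steps:
    - [[0, 0, 0], [0.15, 0, 0], 0]
    - [[0, 0, 0], [0.15, 0, 0], 0]
    - [[0, 0, 0], [0.15, 0, 0], 0]

```text
time_s: 22.92
ee_pos: [433.4, 300.8, 247.9]
tcp_rot: [2.707, 0.046, 1.641]
wrist_force: [-1.9, -9.1, 10.4]
opening: 0.004
finger_force: 4.8
```

```bash
python3 wm.py; python3 prof.py w8
```

```text
22.92 tip x,y,h [-37.16   4.95  18.72] f tool [ -9.4   1.9 -10.1] tq [ 0.07 -1.42 -0.01] open 0.004 yang 5.7
-10 [171, 168, 168, 168, 168, 172, 173, 173, 171, 171, 173, 107, 71, 103, 105, 114, 147, 161, 136, 125, 152, 165, 165, 166, 166, 166, 167, 166, 167, 166, 165, 147, 112, 118, 137, 138, 127, 109, 103, 107, 81, 141, 171, 170, 171, 171, 170, 171, 174, 171, 170, 170, 169]
-6 [171, 169, 168, 168, 169, 171, 172, 174, 172, 170, 172, 129, 167, 171, 171, 163, 134, 149, 165, 166, 167, 169, 169, 169, 169, 168, 165, 162, 149, 121, 97, 88, 87, 89, 100, 114, 130, 137, 171, 174, 169, 145, 172, 171, 171, 171, 170, 171, 173, 172, 169, 169, 169]
-2 [172, 170, 169, 168, 169, 171, 173, 174, 172, 171, 172, 139, 164, 171, 171, 157, 147, 163, 160, 136, 108, 93, 87, 89, 90, 113, 146, 163, 168, 168, 167, 166, 166, 166, 160, 132, 123, 160, 174, 174, 171, 139, 171, 170, 171, 171, 170, 170, 173, 172, 169, 170, 170]
2 [173, 170, 169, 168, 169, 170, 172, 174, 172, 171, 172, 142, 169, 175, 175, 161, 156, 157, 157, 163, 166, 167, 168, 168, 166, 166, 166, 166, 167, 168, 168, 170, 169, 156, 145, 133, 99, 155, 170, 170, 170, 129, 174, 171, 171, 172, 171, 170, 172, 171, 170, 169, 166]
6 [155, 172, 166, 168, 168, 170, 173, 174, 172, 172, 173, 149, 163, 171, 171, 170, 168, 113, 126, 165, 170, 169, 167, 166, 166, 167, 167, 167, 165, 162, 159, 156, 150, 142, 125, 106, 167, 172, 172, 172, 170, 122, 174, 172, 172, 172, 170, 170, 172, 170, 166, 163, 144]
10 [140, 141, 139, 142, 164, 173, 174, 174, 173, 171, 172, 146, 121, 160, 177, 164, 144, 167, 175, 173, 164, 119, 96, 110, 137, 154, 148, 138, 125, 114, 104, 117, 157, 171, 172, 172, 172, 172, 166, 141, 103, 100, 168, 171, 167, 172, 170, 166, 142, 125, 138, 139, 139]
brass bbox [ 244  150   42   45 1272] pred cap [[264.67347008 177.10278571]]
```

play_rows:
  steps:
    - [[0, 0, 0], [0.1, 0, 0], 0]
    - [[0, 0, 0], [0.1, 0, 0], 0]
    - [[0, 0, 0], [0, 0, 0], 0]

```text
time_s: 23.22
ee_pos: [433.3, 302.5, 247.8]
tcp_rot: [2.707, 0.047, 1.641]
wrist_force: [-3.1, -8.1, 9.3]
opening: 0.001
finger_force: 5.0
```

```bash
python3 wm.py
```

```text
23.22 tip x,y,h [-35.48   5.02  18.72] f tool [-8.2  0.5 -9.6] tq [ 0.03 -1.47 -0.07] open 0.001 yang 5.7
```

The fixed and sliding jaws now both meet the nut, and the rub stalls at about 9 N, so the jaw is snug. Now I lift and go to the handle.

play_rows:
  steps:
    - [[0, 0, 0], [-0.1, 0, -0.3], 0]
    - [[0, 0, 0], [0, 0, -1.5], 0]
    - [[0, 0, 0], [0, 0, -2.2], 0]
    - [[0, 0, -0.087], [0, 0, 0], 4.6]
    - [[0, 0, -0.087], [0, 0, 0], 4.6]
    - [[0, 0, -0.088], [0, 0, 0], 4.6]
    - [[0, 0, 0], [0, 0, 0], 4.6]

```text
time_s: 23.8
ee_pos: [416.7, 303.8, 283.6]
tcp_rot: [2.728, 0.15, 1.883]
wrist_force: [-0.1, 0.6, 0.2]
opening: 0.537
finger_force: 0.0
```

```bash
cat > hd.py <<'E'
from h import *
from pl import F2
from cell import env
def tgt(th,h,x=-116.5,y=-25.):
    return tool(-n,ang(th-74.9)), F2+x*ang(th)+y*ang(th+90)+n*(h+173)
if __name__=="__main__":
    import sys
    s=env.sense(); print(np.round(s["wrist_force"],1)); rel(s,*tgt(float(sys.argv[1]),float(sys.argv[2])))
E
python3 hd.py 95.6 5; python3 st.py
python3 - <<'E'
from h import *
from pl import F2
from cell import env
c=wrist(env,"w9"); s=env.sense()
g=cv2.cvtColor(c["img"],cv2.COLOR_RGB2GRAY).astype(np.float32); X=ang(95.6);Y=ang(185.6)
# handle edges across y at several x, h=12.9
for x in (-62,-75,-90,-100,-110):
    ys=np.arange(-46,12,2.); q=proj(c,np.array([F2+x*X+y*Y+n*12.9 for y in ys])).astype(np.float32)
    print(x,np.round(q[0]),cv2.remap(g,q[:,0].reshape(1,-1),q[:,1].reshape(1,-1),cv2.INTER_LINEAR)[0].astype(int).tolist())
E
```

```text
[-0.1  0.6  0.2]
turn [ 0.002 -0.    -0.   ] shift before [-8.78  0.71  5.32] after [-8.78  0.72  5.32]
23.8 q [ 0.58  0.23  1.97 -0.42  0.62  0.54] open 45.9 ff 0.0
tool-force [ 0.5  0.2 -0.2] tool-torque [0.242 0.098 0.068] world f [-0.1  0.6  0.2]
y-angle 20.7 height 231.3 off ex,ey [ -0.4 -34.9] tilt [0.33]
-62 [311. 264.] [24, 11, 13, 13, 15, 30, 128, 129, 129, 128, 158, 163, 160, 160, 166, 165, 164, 161, 164, 159, 165, 165, 166, 165, 162, 164, 119, 102, 102]
-75 [306. 279.] [12, 20, 122, 129, 129, 129, 128, 127, 127, 148, 163, 163, 160, 161, 165, 164, 162, 163, 164, 164, 150, 154, 160, 105, 100, 101, 101, 110, 122]
-90 [299. 297.] [128, 128, 128, 128, 128, 128, 128, 129, 161, 163, 163, 165, 163, 164, 163, 161, 160, 163, 139, 117, 100, 100, 98, 99, 100, 100, 100, 100, 110]
-100 [295. 308.] [129, 127, 127, 127, 128, 129, 139, 164, 161, 118, 77, 80, 81, 79, 78, 155, 164, 152, 96, 98, 98, 100, 99, 101, 100, 100, 100, 101, 99]
-110 [292. 319.] [23, 34, 33, 32, 33, 55, 136, 150, 80, 78, 78, 79, 79, 90, 160, 162, 144, 99, 98, 98, 114, 118, 99, 99, 99, 99, 102, 102, 101]
```

play_rows:
  steps:
    - [[0, 0, 0], [-2.0, 0.2, 0], 4.6]
    - [[0, 0, 0], [-3.0, 0.3, 0], 4.6]
    - [[0, 0, 0], [-3.0, 0.3, 0], 4.6]
    - [[0, 0, 0], [-0.83, 0.12, 0], 4.6]
    - [[0, 0, 0], [0, 0, 1.5], 4.6]
    - [[0, 0, 0], [0, 0, 1.7], 4.6]
    - [[0, 0, 0], [0, 0, 1.2], 4.6]
    - [[0, 0, 0], [0, 0, 0.5], 4.6]
    - [[0, 0, 0], [0, 0, 0], 4.6]
    - [[0, 0, 0], [0, 0, 0], 4.6]

```text
time_s: 24.68
ee_pos: [472.0, 223.2, 256.0]
tcp_rot: [2.729, 0.149, 1.881]
wrist_force: [-0.6, 0.3, 1.4]
opening: 0.538
finger_force: 0.0
```

```bash
python3 hd.py 95.6 5; python3 st.py
```

```text
[-0.6  0.3  1.4]
turn [ 0.001  0.    -0.003] shift before [ 0.07 -0.18  0.42] after [ 0.07 -0.18  0.42]
24.68 q [ 0.37  0.26  2.01 -0.34  0.49  0.3 ] open 46.0 ff 0.0
tool-force [ 0.3  0.1 -1.5] tool-torque [ 0.158  0.068 -0.059] world f [-0.6  0.3  1.4]
y-angle 20.5 height 182.2 off ex,ey [  39.3 -114.5] tilt [0.32]
```

play_rows:
  steps:
    - [[0, 0, 0], [0, 0, 0.2], 4.6]
    - [[0, 0, 0], [0, 0, 0.15], 4.6]
    - [[0, 0, 0], [0, 0, 0], 2.4]
    - [[0, 0, 0], [0, 0, 0], 2.0]
    - [[0, 0, 0], [0, 0, 0], 2.0]
    - [[0, 0, 0], [0, 0, 0], 2.0]
    - [[0, 0, 0], [0, 0, 0], 2.0]
    - [[0, 0, 0], [0, 0, 0], 2.0]
  grip_force: 20

```text
time_s: 25.35
ee_pos: [473.3, 223.2, 253.4]
tcp_rot: [2.728, 0.15, 1.882]
wrist_force: [-3.4, 0.2, 5.0]
opening: 0.265
finger_force: 20.0
```

```bash
python3 hd.py 95.6 5; python3 st.py
```

```text
[-3.4  0.2  5. ]
turn [ 0.002  0.    -0.002] shift before [ 0.07 -0.19  0.13] after [ 0.07 -0.19  0.14]
25.35 q [ 0.37  0.26  2.01 -0.35  0.48  0.3 ] open 22.6 ff 20.0
tool-force [ 0.5 -0.8 -6. ] tool-torque [ 0.373  0.223 -0.118] world f [-3.4  0.2  5. ]
y-angle 20.6 height 179.4 off ex,ey [  39.4 -114.5] tilt [0.33]
```

```bash
python3 - <<'E'
from h import *
from pl import F2
from cell import env
s=env.sense(); R,p=pose(s); c=R.T@(F2-p); print(c)
d=.0436; Z=Ro.from_rotvec([0,0,d]).as_matrix(); sb=c-Z@c; sb[2]=0; h=Ro.from_rotvec([0,0,-d/2]).as_matrix(); print("before",sb/10,"sym",h@sb/10)
E
```

```text
[119.77801172   3.74099739 179.30508827]
before [ 0.02768844 -0.52171117  0.        ] sym [ 0.01630946 -0.52219077  0.        ]
```

play_rows:
  steps:
    - [[0, 0, 0.022], [0.01, -0.26, 0], 2.0]
    - [[0, 0, 0.0436], [0.016, -0.522, 0], 2.0]
    - [[0, 0, 0.0436], [0.016, -0.522, 0], 2.0]
    - [[0, 0, 0.0436], [0.016, -0.522, 0], 2.0]
    - [[0, 0, 0], [0, 0, 0], 2.0]

```text
time_s: 25.77
ee_pos: [457.6, 218.8, 246.2]
tcp_rot: [2.709, 0.087, 1.742]
wrist_force: [-1.8, 2.1, 4.8]
opening: 0.267
finger_force: 21.0
```

```bash
cat > ar.py <<'E'
from h import *
from pl import F2
from cell import env
s=env.sense(); R,p=pose(s); c=R.T@(F2-p); print(round(s["time_s"],2),"c",np.round(c,1),"yang",round(np.degrees(np.arctan2(R[:,1]@ey,R[:,1]@ex)),2),"polar",round(np.degrees(np.arctan2((p-F2)@ey,(p-F2)@ex)),2),"f",np.round(R.T@s["wrist_force"],1),"tq",np.round(R.T@s["torque"],2))
E
python3 ar.py
```

```text
25.77 c [119.9   2.9 179.5] yang 11.88 polar -79.87 f [ 1.9  0.8 -5.1] tq [ 0.03  0.22 -0.32]
```

play_rows:
  steps:
    - [[0, 0, 0.0436], [0.014, -0.522, 0], 2.0]
    - [[0, 0, 0.0436], [0.014, -0.522, 0], 2.0]
    - [[0, 0, 0.0436], [0.014, -0.522, 0], 2.0]
    - [[0, 0, 0.0436], [0.014, -0.522, 0], 2.0]
    - [[0, 0, 0], [0, 0, 0], 2.0]

```text
time_s: 26.18
ee_pos: [439.1, 217.0, 237.6]
tcp_rot: [2.701, 0.013, 1.585]
wrist_force: [-2.6, 2.6, 5.5]
opening: 0.261
finger_force: 21.8
```

```bash
python3 ar.py
```

```text
26.18 c [119.9   2.5 179.6] yang 1.93 polar -89.65 f [ 2.6  0.  -6.2] tq [ 0.13  0.33 -0.43]
```

play_rows:
  steps:
    - [[0, 0, 0.0436], [0.014, -0.522, 0], 2.0]
    - [[0, 0, 0.0436], [0.014, -0.522, 0], 2.0]
    - [[0, 0, 0.0436], [0.014, -0.522, 0], 2.0]
    - [[0, 0, 0.03], [0.01, -0.36, 0], 2.0]
    - [[0, 0, 0], [0, 0, 0], 2.0]
    - [[0, 0, 0], [0, 0, 0], 2.0]

```text
time_s: 26.68
ee_pos: [422.2, 218.5, 229.6]
tcp_rot: [2.704, -0.055, 1.441]
wrist_force: [-1.1, 1.8, 5.9]
opening: 0.263
finger_force: 22.7
```

```bash
python3 ar.py
```

```text
26.68 c [120.    2.1 179.7] yang -7.2 polar -98.61 f [ 2.   1.3 -5.8] tq [ 0.03  0.26 -0.55]
```

```bash
python3 - <<'E'
from h import *
from pl import F2
from cell import env
c=wrist(env,"w10"); u,v=proj(c,(F2+15.9*n)[None])[0]; print(u,v)
x0=int(max(0,u-60)); y0=int(max(0,v-45)); print(x0,y0)
cv2.imwrite("pics/w10c.png",cv2.resize(c["img"][y0:y0+112,x0:x0+140,::-1],None,fx=5.3,fy=5.3,interpolation=cv2.INTER_CUBIC))
E
```

```text
258.85326462521135 -30.540825563345805
198 0
```

View pics/w10c.png

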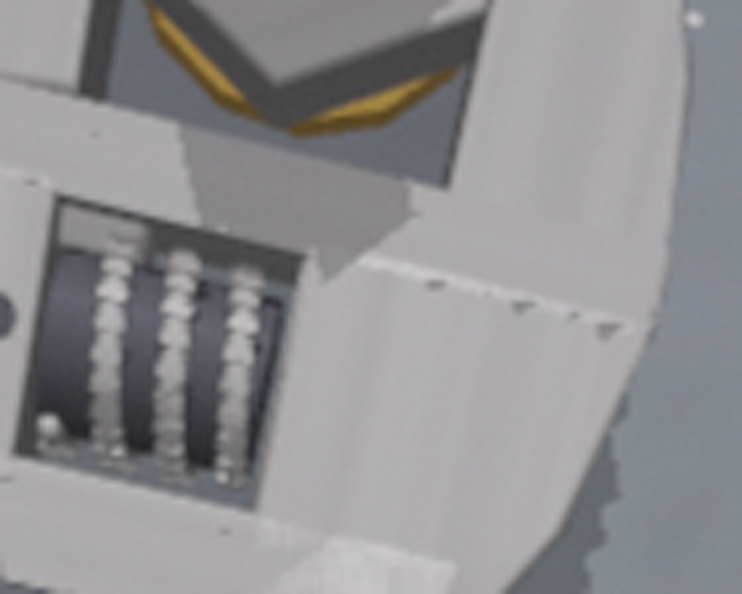

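The crop shows the nut's near corner at (278,85), with top edges to about (190,0) and (485,12). Both jaws lie against the nut. Corner and edge directions give the nut's angle.

```bash
python3 - <<'E'
from h import *
from pl import F2
c=load("w10.npz"); g=lambda u,v,h=15.9: plane(c,198+u/5.3-.4,v/5.3-.4,n,n@F2+h)
a=lambda P:np.degrees(np.arctan2(P@ey,P@ex))%360
C=g(278,85); print("corner",a(C-F2),np.linalg.norm(C-F2),"e1",a(g(190,0)-C),"e2",a(g(485,12)-C))
# wrench axes: throat line, worm box edges, right jaw face
print("box top edge dir",a(g(60,197,15.9)-g(305,258,15.9)),"box bottom",a(g(15,455,15.9)-g(255,512,15.9)),"jaw face",a(g(490,10,15.9)-g(450,188,15.9)), "box sides",a(g(305,258)-g(255,512)),a(g(60,197)-g(15,455)))
# same on w5 (before): box corners in the 2.3x crop
E
```

```text
corner 250.52448876014634 23.064429693344586 e1 132.00578088530733 e2 10.275529110093766
box top edge dir 159.99447688408807 box bottom 160.03001264103065 jaw face 70.21584932450699 box sides 70.69825099246522 69.7021337855467
```

Edges and jaws agree the nut is at about 70.2°. It started at 95.6°, so it has turned about 25.4° and needs about 4.5° more.

play_rows:
  steps:
    - [[0, 0, 0.04], [0.01, -0.48, 0], 2.0]
    - [[0, 0, 0.04], [0.01, -0.48, 0], 2.0]
    - [[0, 0, 0], [0, 0, 0], 2.0]
    - [[0, 0, 0], [0, 0, 0], 2.0]

```text
time_s: 27.07
ee_pos: [413.7, 220.3, 225.7]
tcp_rot: [2.709, -0.089, 1.368]
wrist_force: [-2.1, 1.6, 5.8]
opening: 0.266
finger_force: 23.0
```

```bash
python3 ar.py; python3 - <<'E'
from h import *
from pl import F2
from cell import env
c=wrist(env,"w11"); c0=load("w10.npz")
# rotation check: fit lines on wrench edges near the worm box in the two pictures
for nm,k in (("w10",c0),("w11",c)):
    g=cv2.cvtColor(k["img"],cv2.COLOR_RGB2GRAY)[0:115,190:345]
    L=cv2.createLineSegmentDetector().detect(g)[0][:,0]; o=[]
    for x1,y1,x2,y2 in L:
        P=plane(k,190+x1,y1,n,n@F2+15.9);Q=plane(k,190+x2,y2,n,n@F2+15.9); d=Q-P; l=np.linalg.norm(d)
        if l>12: o.append((round(np.degrees(np.arctan2(d@ey,d@ex))%180,1),round(l)))
    print(nm,sorted(o))
E
```

```text
27.07 c [120.    2.  179.7] yang -11.77 polar -103.11 f [ 1.7  0.2 -6.1] tq [-0.03  0.23 -0.56]
w10 [(np.float64(10.2), 16), (np.float64(51.0), 14), (np.float64(70.2), 13), (np.float64(70.9), 19), (np.float64(70.9), 19), (np.float64(159.3), 19), (np.float64(160.1), 16), (np.float64(161.6), 18)]
w11 [(np.float64(6.0), 17), (np.float64(59.2), 16), (np.float64(66.0), 20), (np.float64(66.1), 13), (np.float64(66.3), 19), (np.float64(71.2), 14), (np.float64(77.2), 17), (np.float64(154.8), 20), (np.float64(155.4), 16), (np.float64(155.6), 15), (np.float64(155.8), 19), (np.float64(157.1), 17)]
```

```bash
python3 - <<'E'
from h import *
from pl import F2
for nm in ("w5","w6","w8","w9"):
    k=load(nm+".npz"); u,v=proj(k,(F2+15.9*n)[None])[0]; x0=int(u-75); y0=max(0,int(v-60))
    g=cv2.cvtColor(k["img"],cv2.COLOR_RGB2GRAY)[y0:y0+150,x0:x0+150]
    L=cv2.createLineSegmentDetector().detect(g)[0][:,0]; o=[]
    for x1,y1,x2,y2 in L:
        P=plane(k,x0+x1,y0+y1,n,n@F2+15.9);Q=plane(k,x0+x2,y0+y2,n,n@F2+15.9); d=Q-P; l=np.linalg.norm(d); m=(P+Q)/2-F2
        if l>11: o.append((float(round(np.degrees(np.arctan2(d@ey,d@ex))%180,1)),int(l),int(np.linalg.norm(m))))
    print(nm,sorted(o))
E
```

```text
w5 [(5.5, 37, 26), (5.9, 19, 50), (11.3, 13, 37), (28.2, 16, 16), (28.8, 17, 16), (36.9, 15, 21), (66.0, 12, 18), (76.2, 18, 56), (87.1, 15, 36), (89.6, 11, 34), (90.0, 11, 35), (93.4, 15, 21), (95.2, 18, 43), (95.4, 30, 24), (96.0, 30, 24), (96.7, 13, 47), (96.8, 16, 21), (97.9, 18, 41), (99.5, 18, 44), (102.1, 14, 39), (102.2, 15, 41), (102.3, 11, 40), (102.6, 15, 40), (102.7, 14, 40), (102.9, 11, 42), (108.7, 19, 46), (127.8, 11, 56), (156.6, 15, 21), (156.7, 15, 21), (179.7, 19, 45), (179.8, 19, 46)]
w6 [(7.4, 16, 26), (10.6, 12, 34), (28.4, 17, 16), (28.7, 18, 16), (36.3, 16, 22), (82.6, 12, 45), (86.6, 22, 49), (87.9, 12, 40), (91.5, 15, 36), (94.7, 22, 39), (95.9, 19, 22), (96.0, 30, 23), (96.2, 27, 21), (96.4, 22, 39), (96.7, 15, 21), (97.0, 14, 43), (99.9, 11, 43), (103.1, 13, 38), (109.5, 20, 38), (156.9, 15, 22)]
w8 [(4.8, 12, 23), (5.5, 11, 23), (8.0, 15, 26), (28.1, 18, 16), (28.9, 18, 16), (36.2, 16, 22), (78.3, 12, 31), (78.6, 14, 50), (86.1, 19, 48), (88.1, 17, 43), (92.7, 15, 36), (94.3, 20, 42), (94.7, 12, 52), (95.4, 28, 22), (95.8, 14, 44), (96.1, 15, 21), (96.9, 15, 21), (96.9, 20, 42), (98.2, 24, 22), (103.1, 11, 44), (104.6, 13, 44), (108.6, 21, 37), (155.3, 16, 21)]
w9 [(6.2, 19, 50), (11.0, 11, 26), (27.9, 17, 16), (28.9, 17, 16), (36.5, 16, 21), (77.5, 12, 31), (88.3, 14, 70), (90.0, 11, 37), (91.6, 12, 36), (92.1, 12, 19), (94.5, 16, 24), (95.4, 11, 54), (95.9, 13, 46), (95.9, 18, 24), (96.1, 14, 21), (96.6, 12, 21), (96.7, 17, 43), (100.7, 17, 40), (103.9, 14, 41), (103.9, 15, 40), (103.9, 16, 42), (104.0, 14, 39), (104.0, 16, 40), (104.3, 16, 41), (110.0, 20, 47), (110.2, 19, 36), (110.5, 21, 56), (110.6, 21, 68), (134.9, 24, 59), (139.8, 17, 67), (143.1, 14, 73), (155.0, 16, 22), (155.6, 15, 21), (179.7, 22, 43), (179.8, 21, 42)]
```

The nut edges read 96.3° before and 66.0° now, so the nut has turned 30.3°. I ease off the wind-up, release and lift.

play_rows:
  steps:
    - [[0, 0, -0.02], [-0.01, 0.24, 0], 2.0]
    - [[0, 0, 0], [0, 0, 0], 2.0]
    - [[0, 0, 0], [0, 0, 0], 3.2]
    - [[0, 0, 0], [0, 0, 0], 4.6]
    - [[0, 0, 0], [0, 0, 0], 4.6]
    - [[0, 0, 0], [0, 0, 0], 4.6]
    - [[0, 0, 0], [0, 0, -1.0], 4.6]
    - [[0, 0, 0], [0, 0, -2.5], 4.6]
    - [[0, 0, 0], [0, 0, -3.5], 4.6]
    - [[0, 0, 0], [1.0, 0, -3.5], 4.6]
    - [[0, 0, 0], [1.0, 0, 0], 4.6]
    - [[0, 0, 0], [0, 0, 0], 4.6]

```text
time_s: 28.12
ee_pos: [374.2, 240.6, 325.5]
tcp_rot: [2.705, -0.085, 1.385]
wrist_force: [0.2, -0.4, 0.0]
opening: 0.538
finger_force: 0.0
```

```bash
python3 ar.py; python3 - <<'E'
from h import *
from pl import F2
from cell import env
k=wrist(env,"w12"); u,v=proj(k,(F2+15.9*n)[None])[0]; print(u,v); x0=int(max(0,u-75)); y0=max(0,int(v-60))
gg=cv2.cvtColor(k["img"],cv2.COLOR_RGB2GRAY); g=gg[y0:y0+150,x0:x0+150]
L=cv2.createLineSegmentDetector().detect(g)[0][:,0]; o=[]
for x1,y1,x2,y2 in L:
    P=plane(k,x0+x1,y0+y1,n,n@F2+15.9);Q=plane(k,x0+x2,y0+y2,n,n@F2+15.9); d=Q-P; l=np.linalg.norm(d); m=(P+Q)/2-F2
    if l>11: o.append((float(round(np.degrees(np.arctan2(d@ey,d@ex))%180,1)),int(l),int(np.linalg.norm(m))))
print(sorted(o))
X=ang(66);Y=ang(156)
for x in (-6,0,6):
    q=proj(k,np.array([F2+x*X+y*Y+n*15.9 for y in np.arange(-24,25)])).astype(np.float32)
    print(x,cv2.remap(gg,q[:,0].reshape(1,-1),q[:,1].reshape(1,-1),cv2.INTER_LINEAR)[0].astype(int).tolist())
E
```

```text
28.12 c [ 98.3   0.7 287.2] yang -10.81 polar -102.27 f [-0.3  0.2  0.1] tq [ 0.2  -0.05 -0.01]
254.76011282760484 68.44926226266116
[(0.1, 30, 44), (5.6, 15, 21), (6.6, 16, 21), (27.8, 16, 15), (29.5, 17, 16), (48.2, 26, 53), (60.8, 15, 37), (61.0, 13, 58), (63.1, 17, 24), (66.2, 12, 21), (66.6, 19, 44), (66.9, 13, 20), (67.0, 18, 41), (67.8, 11, 64), (69.7, 14, 25), (71.7, 12, 42), (72.3, 13, 40), (72.9, 13, 40), (73.2, 14, 41), (77.2, 27, 37), (83.6, 13, 63), (89.7, 16, 37), (89.9, 17, 37), (90.7, 14, 19), (90.8, 13, 67), (91.7, 11, 59), (96.1, 17, 55), (124.3, 16, 22), (125.6, 15, 21), (156.7, 17, 51), (157.3, 19, 26), (166.9, 11, 34), (179.9, 29, 42)]
-6 [164, 163, 164, 165, 167, 168, 168, 166, 166, 158, 147, 163, 163, 151, 138, 125, 89, 83, 97, 102, 100, 104, 116, 123, 127, 132, 133, 128, 117, 109, 101, 99, 97, 111, 140, 162, 168, 170, 170, 152, 151, 166, 166, 166, 165, 165, 166, 167, 165]
0 [164, 163, 163, 165, 167, 168, 168, 167, 166, 160, 151, 168, 171, 164, 130, 106, 116, 133, 159, 164, 163, 163, 163, 161, 161, 151, 114, 88, 102, 145, 159, 161, 160, 149, 130, 128, 157, 166, 165, 149, 151, 164, 166, 166, 165, 164, 166, 166, 165]
6 [152, 160, 163, 164, 166, 168, 168, 166, 166, 159, 148, 163, 165, 165, 166, 161, 147, 146, 156, 160, 155, 128, 90, 93, 130, 158, 161, 161, 160, 161, 161, 161, 160, 153, 150, 163, 166, 165, 165, 152, 152, 166, 166, 166, 166, 164, 165, 166, 163]
```

The jaws are snug on both sides, the nut has turned about 30.5°, and the robot is clear of everything. I hand it in.

```bash
python3 -c "
from cell import env
print(env.close_job())"
```

```text
the job is handed in; nothing more can be done
None
```

The job is handed in at about 28 s: the nut was run down finger-tight and the wrench jaw closed snugly on it. The nut was then tightened by about 30° (measured in the images), and the wrench was left on it with the gripper clear; no move went near the pot, bulb or dish, though I did not re-check them in a final picture.

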